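# Uncap the sample changer with the cap puller

## Task

Switch the sample changer's isolator off (throw the red lever over to the red dot), then hook the C-shaped puller under the rim of each orange dust cap on the changer, pull it off and stand all the caps upright on the steel tray; do not touch a cap with the fingers while it is still on its post, and pull no cap while the isolator is on. When every cap is on the tray, stand the puller back in the middle of its green mat, and only then throw the isolator on again (green dot). Leave the box, the coupon and the stapler where they are.

Things in the scene. Friction and masses are not known exactly. Their poses are not given: they have to be found in the camera images.
- changer: Sample changer fixed to the bench: white block 84 x 310 mm, 40 mm high. Origin at the centre of its underside; its own y runs along the row of four specimen posts, its own -x side faces the robot. Posts on its top at own y = -120, -40, 40, 120 mm (x = 0), 26 x 18 mm, 13 mm tall; sprung balls in their +y and -y sides snap over a lip inside a cap's skirt.
- post0 (a point): Where the centre of a fully seated cap lies on post 0 of the changer (own y = -120 mm, 56 mm above the bench); axes as the changer's. Seated, the skirt stands on the changer's top: a gap 20 mm high and 13 mm deep all round under the rim. It takes 7 to 14 N upward to slide a cap off; it is free after about 8 mm and clear of the post after 14 mm of lift.
- post1 (a point): Where the centre of a fully seated cap lies on post 1 of the changer (own y = -40 mm, 56 mm above the bench); axes as the changer's. Seated, the skirt stands on the changer's top: a gap 20 mm high and 13 mm deep all round under the rim. It takes 7 to 14 N upward to slide a cap off; it is free after about 8 mm and clear of the post after 14 mm of lift.
- post2 (a point): Where the centre of a fully seated cap lies on post 2 of the changer (own y = 40 mm, 56 mm above the bench); axes as the changer's. Seated, the skirt stands on the changer's top: a gap 20 mm high and 13 mm deep all round under the rim. It takes 7 to 14 N upward to slide a cap off; it is free after about 8 mm and clear of the post after 14 mm of lift.
- post3 (a point): Where the centre of a fully seated cap lies on post 3 of the changer (own y = 120 mm, 56 mm above the bench); axes as the changer's. Seated, the skirt stands on the changer's top: a gap 20 mm high and 13 mm deep all round under the rim. It takes 7 to 14 N upward to slide a cap off; it is free after about 8 mm and clear of the post after 14 mm of lift.
- cap0_c (a point): Centre of the orange dust cap that starts on post 0 (None if there is none). Square head 64 x 64 x 12 mm (its overhang is the rim) on a hollow square skirt 38 x 38 mm, 20 mm tall; 32 mm tall in all, about 60 g. This point is half-way up, 16 mm above the skirt's foot, 4 mm below the head's underside. Axes parallel to the changer's when seated, z up.
- cap1_c (a point): Centre of the orange dust cap that starts on post 1 (None if there is none). Square head 64 x 64 x 12 mm (its overhang is the rim) on a hollow square skirt 38 x 38 mm, 20 mm tall; 32 mm tall in all, about 60 g. This point is half-way up, 16 mm above the skirt's foot, 4 mm below the head's underside. Axes parallel to the changer's when seated, z up.
- cap2_c (a point): Centre of the orange dust cap that starts on post 2 (None if there is none). Square head 64 x 64 x 12 mm (its overhang is the rim) on a hollow square skirt 38 x 38 mm, 20 mm tall; 32 mm tall in all, about 60 g. This point is half-way up, 16 mm above the skirt's foot, 4 mm below the head's underside. Axes parallel to the changer's when seated, z up.
- cap3_c (a point): Centre of the orange dust cap that starts on post 3 (None if there is none). Square head 64 x 64 x 12 mm (its overhang is the rim) on a hollow square skirt 38 x 38 mm, 20 mm tall; 32 mm tall in all, about 60 g. This point is half-way up, 16 mm above the skirt's foot, 4 mm below the head's underside. Axes parallel to the changer's when seated, z up.
- puller_grip (a point): Centre of the puller's blue upright handle, 24 x 24 mm, 56 mm tall; 78 mm above the puller's underside. The puller is a steel C-bracket, about 250 g, standing on its flat fork (6 mm thick): back plate at the rear, top bar 40 to 50 mm above the underside, handle on top right above the middle of the fork's slot. +x points along the open prongs, z up.
- puller_fork (a point): Middle of the slot of the puller's fork, 3 mm above its underside, 75 mm right below puller_grip, same axes. Two prongs along x, 12 mm wide, 46 mm clear between, 70 mm over all; tips 36 mm ahead (+x), back plate 38 to 46 mm behind. Free height from fork top to top bar 34 mm. A cap is fully hooked when this point is under the cap's centre.
- mat: Green parking mat of the puller, 94 x 88 mm, 2 mm thick, fixed to the bench. Origin at the centre of its underside. The puller starts standing on or near it.
- tray: Loose shallow steel tray 130 (own x) x 310 mm (own y), 0.6 kg: floor 4 mm thick with a rim 4 mm wide whose top is 8 mm above the bench. Origin at the centre of its underside; its own -x long side faces the robot. Room for four caps side by side along y, 77 mm apart.
- lever (a joint): Isolator lever, over-centre: rests at either stop, +0.6 rad = ON (leans to the isolator's own -y side, green dot), -0.6 rad = OFF (leans to own +y side, red dot); past upright it falls over by itself. Under 3 N moves it.
- lever_handle (a point): Centre of the lever's red handle, 24 mm (along the isolator's x) x 20 mm and 40 mm long, 65 mm from the pivot; the lever's end is 85 mm from the pivot. Moves with the lever.
- lever_pivot (a point): Pivot of the lever on the fixed isolator, 50 mm above the bench; axes are the isolator's: the lever swings in its y-z plane. Isolator base 50 x 150 mm (x, y), 30 mm high.
- specimen_box: Bystander: closed white and blue plastic box 60 x 90 x 30 mm, loose; origin under its centre. Leave where it is.
- coupon: Bystander: round metal coupon, 60 mm across, 25 mm high, loose; origin under its centre. Leave where it is.
- stapler: Bystander: grey and black stapler 35 x 120 x 34 mm, loose; origin under its centre. Leave where it is.
Mind the look-alikes: they are no part of the job. Leave any purple or yellow look-alike of the part that bears puller_grip alone. Leave any black or turquoise look-alike of the part that bears cap1_c alone.

How it is judged:
By the outcome, as a careful person would: the job done as asked, in the order asked, and still so for the second after the job is handed in, with the robot touching nothing.
Of cap0, cap1, cap2, cap3 only 3 to 4 are there at a start; the rules pass over those that are not, and their reading is None.
At some moment in a run one of puller, tray may be knocked a few centimetres aside while the robot is not near it.
It also fails if it takes over 210 s, if anything falls off the work surface, if the arm or the gripper's body presses on something with over 40 N, if the wrist force passes 120 N, or if a joint passes its speed limit or range.

## Robot

A 6-joint arm with a two-finger parallel gripper is mounted at the origin on the work surface. World frame = base frame: x ahead of the robot, y to its left, z up, the work surface at z = 0. Lengths are in m, angles in rad, forces in N, time in s.
With the tool pointing down it reaches from about 0.25 to 0.725 m from the base axis. Payload 4 kg.
Tool frame: the origin (TCP) lies between the finger pads; the fingertips stand 17 mm ahead of it and the grasp point (between the pads) lies 2 mm behind it; z points along the fingers, y is the direction in which the jaws open and shut (so a half turn about z gives the same grasp; the last joint's range is limited). The gripper opens to 85 mm and grips with 20 to 120 N. Pads are 22 mm wide; open, the fingers measure 114 mm over their backs; the gripper's body (76 mm by 85 mm) begins 54 mm behind the grasp point. The pads swing forward as they close: fully open they stand 13 mm farther back than shut.
Start: joints at [1.262, 0.241, 0.005, 1.335, 0, 1.571], TCP at [0.152, 0.476, 0.248] pointing down, gripper open.
Joint ranges: [-2.72, 2.72], [-1.05, 1.87], [-1.09, 1.28], [-1.99, 2.15], [-1.42, 1.44], [-3.14, 3.14]. Speed limits (rad/s): [2.79, 2.79, 3.14, 3.14, 3.14, 3.14].

## Interface

Orientations are given as a unit quaternion [x, y, z, w].
In Python, from workcell import readout, viewer, order gives the robot as it stands. The module is installed in compiled form; this text tells all that it offers.
- The arm moves only by the shell command python3 -m crank 'ROWS'. ROWS is text: rows parted by semicolons, each of 7 numbers parted by spaces: the shift along the tool's x, y, z in m, then the turn, a rotation vector about the tool's x, y, z in rad, then the gripper's target within -1 to 1 (shut at 1, half-way at 0, fully open at -1). A call has 1 to 20 rows; each row shifts and turns the pose as measured when the row begins, along the tool's axes as they then stand; what a row does not reach is not made up. A row lasts 1/12 s, in which the tool goes at most 41.7 mm and 7.16 degrees, less where a joint would pass 70% of its speed; a pose out of reach is approached as far as the arm can. A call with a gripper value outside its range is refused whole. The fingers move at their own pace and stop on an object; the grip force is fixed at half the most. Time passes only in rows, so rows that do not move let the fingers close. It gives the time, the measured TCP pose, the force and the opening at its end, in the units of the state.
- readout.get_obs(): the state, without advancing time (a new reading comes with each control period).
- viewer.camera(name): name is "side" or "top"; returns the picture (480x640x3 uint8, red, green, blue); there is no depth.
- viewer.calibration(name): a dict with "fx", "fy", "cx", "cy" (pixels), "eye" and "rotation" of the camera in the world. Camera axes: x right, y down, z forward; pixel columns grow to the right and rows downward; lengths in m; the calibration is good to about 2 mm. A picture is of the moment at which its call begins. calibration takes no time and is no camera call.
- order.job_done(): hands the job in, once; it reports no verdict.
The state is a dict: "clock": time; "joint_pos": joint angles; "joint_vel": joint speeds; "tau": joint torques, N m; "eef_pos": TCP position; "tool_rot": TCP orientation; "ft_force": force on the tool from outside, world axes, zero at the start; "ft_torque": the same for the moment, N m; "grip_width": finger opening in m.
Only numpy, scipy, OpenCV 4.12 (cv2) and the standard library are available. Lean on these libraries where they do the work, as an engineer would, in place of code of your own. Each camera call takes 0.05 s, during which the arm holds its last target. There are 200 camera calls.

## Working session

There is one attempt and no reset: what is moved stays moved. The work goes in short steps, Python scripts to look and compute and a shell command to move; the robot and the scene stay as the last step left them, time stands still between calls to the robot, and variables do not carry over. Pictures are saved under pics/ and viewed, about 12 in all and at most 16, crops included, and the job is handed in when it is done.

```bash
mkdir -p pics; python3 - <<'E'
from workcell import readout, viewer
import cv2,numpy as np
o=readout.get_obs()
for k,v in o.items(): print(k,np.round(v,3))
for n in("top","side"):
    im=viewer.camera(n); cv2.imwrite(f"pics/{n}0.png",im[:,:,::-1]); c=viewer.calibration(n); print(n,{k:np.round(v,4).tolist() for k,v in c.items()})
E
```

```text
clock 0.0
joint_pos [1.262 0.241 0.004 1.335 0.    1.571]
joint_vel [-0.002  0.    -0.002  0.001 -0.002 -0.001]
tau [ 0.0000e+00 -3.7232e+01  2.5240e+01  1.7000e-02  0.0000e+00  0.0000e+00]
eef_pos [0.152 0.476 0.247]
tool_rot [ 0.154  0.988 -0.001 -0.   ]
ft_force [ 0.282 -0.134  0.665]
ft_torque [-0.022 -0.011 -0.015]
grip_width 0.085
top {'fx': 460.2786, 'fy': 460.2786, 'cx': 314.7342, 'cy': 234.172, 'eye': [0.4657, -0.004, 1.0285], 'rotation': [0.7131, -0.7006, 0.0132, -0.0193]}
side {'fx': 601.948, 'fy': 601.948, 'cx': 327.3546, 'cy': 243.9522, 'eye': [0.3972, -0.8369, 1.0925], 'rotation': [0.9359, -0.0592, 0.0308, -0.3458]}
```

View pics/top0.png

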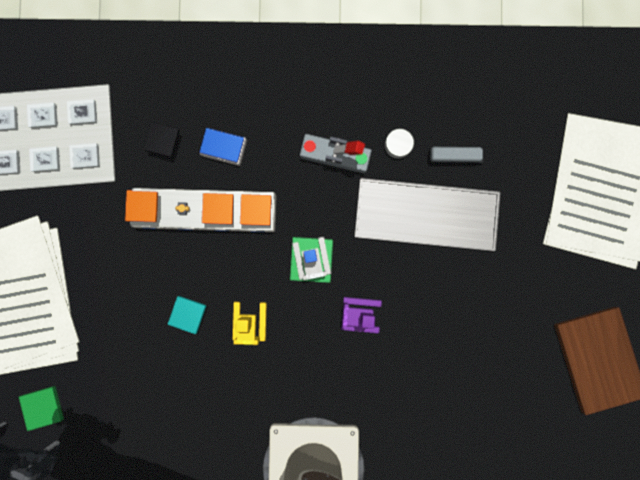

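View pics/side0.png

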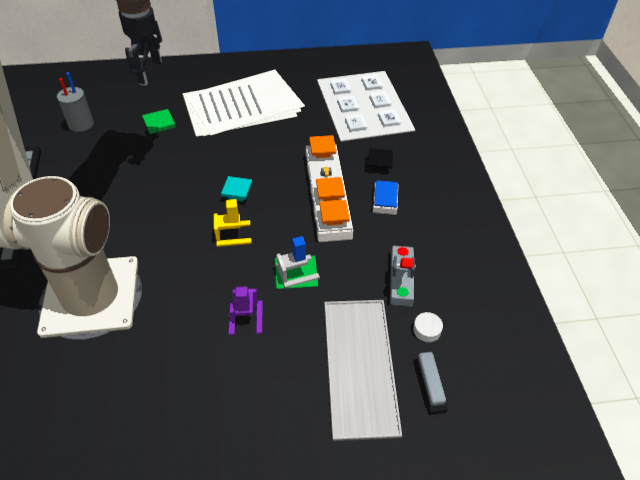

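Top view: the caps are at about (142,206), (218,209) and (255,210), so post 2 is bare. The puller is at (311,257) on its mat, the tray at (427,215), and the lever at (355,147) leaning to green. The side view agrees, with the prongs pointing to +x.

```bash
cat > h.py <<'E'
import cv2,numpy as np
from scipy.spatial.transform import Rotation as R
from workcell import readout, viewer
C={n:viewer.calibration(n) for n in("top","side")}
def ray(n,uv,z):
    c=C[n]; d=R.from_quat(c["rotation"]).apply([(uv[0]-c["cx"])/c["fx"],(uv[1]-c["cy"])/c["fy"],1]); e=np.array(c["eye"])
    return e+d*(z-e[2])/d[2]
def proj(n,p):
    c=C[n]; q=R.from_quat(c["rotation"]).inv().apply(np.array(p)-c["eye"]); return np.array([c["fx"]*q[0]/q[2]+c["cx"],c["fy"]*q[1]/q[2]+c["cy"]])
def blobs(im,lo,hi,amin=30,roi=None):
    h=cv2.cvtColor(im,cv2.COLOR_RGB2HSV); m=cv2.inRange(h,np.array(lo),np.array(hi))
    if roi: k=np.zeros_like(m); x0,y0,x1,y1=roi; k[y0:y1,x0:x1]=255; m&=k
    cs,_=cv2.findContours(m,cv2.RETR_EXTERNAL,cv2.CHAIN_APPROX_NONE)
    return [(c.reshape(-1,2),cv2.contourArea(c)) for c in cs if cv2.contourArea(c)>amin]
def rect(n,c,z):
    # min-area rectangle of a contour cast onto plane z: centre, sizes, angle of long side (deg, world)
    w=np.array([ray(n,p,z)[:2] for p in c],np.float32)*1000
    (cx,cy),(a,b),t=cv2.minAreaRect(w)
    if a<b: a,b,t=b,a,t+90
    return np.round([cx,cy,a,b,(t+90)%180-90],1)
COL=dict(orange=([5,180,120],[18,255,255]),blue=([100,120,60],[125,255,255]),green=([45,100,60],[80,255,255]),red=([0,170,60],[3,255,255]))
E
cat > m.py <<'E'
from h import *
import sys
tag=sys.argv[1]
I={n:viewer.camera(n) for n in("top","side")}
for n in I: cv2.imwrite(f"pics/{n}_{tag}.png",I[n][:,:,::-1])
Z=dict(orange=.072,blue=.106,green=.002,red=.10)
for k in COL:
  for n in I:
    for c,a in blobs(I[n],*COL[k]): print(k,n,"px",np.round(c.mean(0),1),"area",a,"rect",rect(n,c,Z[k]))
h=cv2.cvtColor(I["top"],cv2.COLOR_RGB2HSV)
for c,a in blobs(I["top"],[0,0,110],[179,60,255],200,(120,120,505,285)): print("grey top",np.round(c.mean(0)),a,"z8",rect("top",c,.008),"z40",rect("top",c,.04)[:4])
E
python3 m.py a; python3 - <<'E'
from h import *
a=cv2.imread("pics/top_a.png")[170:290,110:510]; b=cv2.imread("pics/top_a.png")[120:290,280:390]
cv2.imwrite("pics/c1.png",np.vstack([cv2.resize(a,(800,240),interpolation=2),np.hstack([cv2.resize(b[:60],(400,218),interpolation=2),cv2.resize(b[110:],(400,218),interpolation=2)])]))
E
```

```text
orange top px [255.5 209.6] area 764.0 rect [558.7 129.4  60.4  59.3  -1.3]
orange top px [217.6 208.4] area 784.5 rect [559.8 208.9  61.4  60.3  87.4]
orange top px [140.4 206. ] area 849.0 rect [563.4 369.7  65.6  63.3  89. ]
orange side px [331.8 200.5] area 1103.0 rect [558.9 163.9 156.1  63.2  89.4]
orange side px [322.2 145.5] area 460.5 rect [561.6 362.2  85.9  64.5  89.1]
blue top px [309.7 255.8] area 112.5 rect [464.2  13.6  23.1  22.8  12.3]
blue top px [221.  144.1] area 978.0 rect [687.5 197.9  80.8  54.   76.3]
blue side px [298.6 248.1] area 270.0 rect [462.5  -5.1  70.   28.1  84.6]
blue side px [385.8 193.2] area 529.5 rect [681.9 139.   85.6  52.   76.4]
blue side px [70.6 81.8] area 55.5 rect [-103.8  671.2  106.5    9.7  -71.8]
blue side px [409.8  22. ] area 17557.0 rect [ 948.5  869.6 1351.5  310.5   -5.7]
green top px [ 40.1 407.9] area 1339.0 rect [118.3 603.2  85.3  80.5 -73.1]
green top px [320.2 279.4] area 82.0 rect [414.4  -5.8  53.4  15.5 -88.9]
green top px [293.4 266.1] area 159.5 rect [443.7  56.6  80.3  26.4  18. ]
green top px [329.5 251.4] area 119
[... 835 characters left out ...]
34.   22.6  19.4  77.5]
red side px [63.1 86. ] area 34.0 rect [-124.6  662.9   85.8    8.4  -70.1]
grey top [312. 259.] 657.5 z8 [458.3  11.2  86.8  72.7  13.1] z40 [458.5  10.8  84.1  70.4]
grey top [198. 209.] 4575.5 z8 [564.  256.3 320.4  87.9  89.3] z40 [560.9 248.2 310.3  85.2]
grey top [427. 214.] 8204.5 z8 [ 561.9 -242.7  312.9  132.9   85.4] z40 [ 558.8 -235.2  303.1  128.7]
grey top [457. 153.] 570.0 z8 [ 699.4 -308.9  111.5   27.   -89.1] z40 [ 692.1 -299.3  108.    26.2]
grey top [321. 148.] 554.0 z8 [703.4  -8.6  94.   50.4  76.7] z40 [695.9  -8.5  91.1  48.8]
grey top [399. 142.] 587.0 z8 [ 7.211e+02 -1.805e+02  6.110e+01  6.030e+01  6.000e-01] z40 [ 713.1 -175.    59.2   58.4]
```

View pics/c1.png

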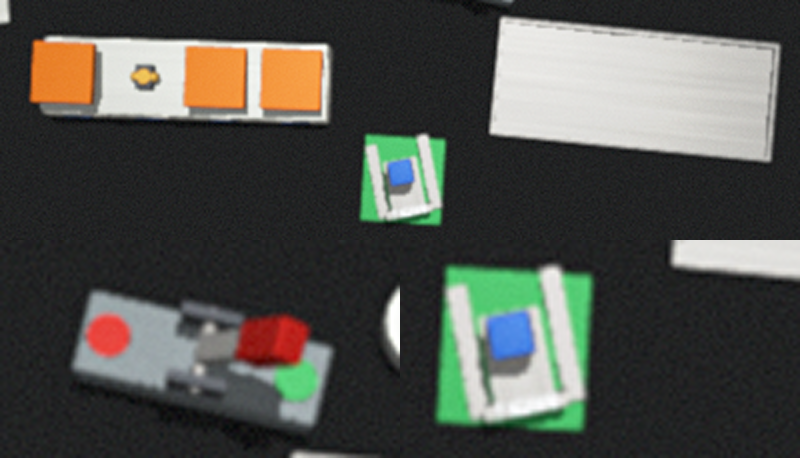

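```bash
cat > to.py <<'E'
# usage: to.py x y z yawdeg  -> remaining shift in the tool's axes (mm) and turn about tool z (rad)
from h import *
import sys
o=readout.get_obs(); r=R.from_quat(o["tool_rot"]); p=np.array(o["eef_pos"]); y=r.apply([0,1,0]); z=r.apply([0,0,1])
yaw=np.degrees(np.arctan2(-y[0],y[1]))
print("t%.1f"%o["clock"],"tcp",np.round(p*1000,1),"yaw%.1f"%yaw,"z",np.round(z,3),"F",np.round(o["ft_force"],1),"w%.1f"%(o["grip_width"]*1000))
if len(sys.argv)>4:
    t=np.array(list(map(float,sys.argv[1:4])))/1000; w=np.radians(float(sys.argv[4]))
    T=R.from_matrix(np.array([[-np.cos(w),-np.sin(w),0],[-np.sin(w),np.cos(w),0],[0,0,-1]]).T)
    print("tool shift mm",np.round(r.inv().apply(t-p)*1000,1),"in target-yaw axes",np.round(T.inv().apply(t-p)*1000,1),"rotvec",np.round((r.inv()*T).as_rotvec(),4))
E
python3 - <<'E'
from h import *
im=cv2.imread("pics/top_a.png")[:,:,::-1].copy()
c=np.vstack([c for c,a in blobs(im,*COL["green"],roi=(280,225,340,290))])
print("mat",rect("top",cv2.convexHull(c).reshape(-1,2),.002))
E
python3 -m crank '0 0 0 0 0 -0.075 1; -0.033 -0.0235 0 0 0 0 1; -0.033 -0.0235 0 0 0 0 1; -0.033 -0.0235 0 0 0 0 1; -0.033 -0.0235 0 0 0 0 1; -0.033 -0.0235 0 0 0 0 1; -0.033 -0.0235 0 0 0 0 1; -0.033 -0.0235 0 0 0 0 1; -0.033 -0.0235 0 0 0 0 1; -0.033 -0.0235 0 0 0 0 1; -0.033 -0.0235 0 0 0 0 1; -0.033 -0.0235 0 0 0 0 1; -0.033 -0.0235 0 0 0 0 1; -0.033 -0.0235 0 0 0 0 1; -0.033 -0.0235 0 0 0 0 1; -0.033 -0.0235 0 0 0 0 1; -0.033 -0.0235 0 0 0 0 1; -0.033 -0.0235 0 0 0 0 1'; python3 to.py 672 -124 200 -13.4
```

```text
mat [456.4  12.7  99.2  93.1  -2.4]
clock: 1.7
eef_pos: [0.618, -0.0486, 0.2435]
tool_rot: [0.106, 0.994, 0.0, -0.001]
ft_force: [1.0, 1.3, -0.1]
grip_width: -0.0001
t1.7 tcp [618.  -48.6 243.5] yaw-12.2 z [-0.003  0.001 -1.   ] F [ 1.   1.3 -0.1] w-0.1
tool shift mm [-68.8 -62.3  43.3] in target-yaw axes [-70.  -60.8  43.5] rotvec [ 0.0006 -0.0029  0.0216]
```

```bash
python3 -m crank '-0.035 -0.03 0.02 0 0 0.02 1; -0.035 -0.03 0.02 0 0 0 1; 0 0 0.035 0 0 0 1; 0 0 0.035 0 0 0 1; 0 0 0.025 0 0 0 1; 0 0 0 0 0 0 1; 0 0 0 0 0 0 1'; python3 to.py 691 -24 105 -13.4
```

```text
clock: 2.28
eef_pos: [0.6696, -0.1219, 0.1079]
tool_rot: [0.123, 0.992, -0.001, 0.001]
ft_force: [0.8, 0.3, 0.7]
grip_width: -0.0003
t2.3 tcp [ 669.6 -121.9  107.9] yaw-14.1 z [ 0.003 -0.002 -1.   ] F [0.8 0.3 0.7] w-0.3
tool shift mm [  3.2 100.2   2.8] in target-yaw axes [  1.9 100.2   2.9] rotvec [-0.0008  0.003  -0.0129]
```

```bash
python3 -m crank '0 0.012 0.003 0 0 -0.012 1; 0 0.012 0 0 0 0 1; 0 0.012 0 0 0 0 1; 0 0.012 0 0 0 0 1; 0 0.012 0 0 0 0 1; 0 0.012 0 0 0 0 1; 0 0.012 0 0 0 0 1; 0 0.012 0 0 0 0 1; 0 0.012 0 0 0 0 1; 0 0.012 0 0 0 0 1; 0 0 0 0 0 0 1;0 0 0 0 0 0 1'; python3 to.py 464 13.3 200 12.7
python3 -m crank '0 -0.01 -0.03 0 0 0 1; 0 -0.01 -0.035 0 0 0 1; 0 0 -0.035 0 0 0 0;0.03 0 0 0 0 0 0'; python3 m.py b | grep -E "red|blue top|grey|green top"; python3 to.py 464 13.3 160 12.7
```

```text
clock: 3.28
eef_pos: [0.6975, -0.0215, 0.1202]
tool_rot: [0.124, 0.992, -0.034, 0.007]
ft_force: [-0.2, -0.6, 0.8]
grip_width: 0.0002
t3.3 tcp [697.5 -21.5 120.2] yaw-14.3 z [ 0.005 -0.069 -0.998] F [-0.2 -0.6  0.8] w0.2
tool shift mm [233.2 -29.2 -83.1] in target-yaw axes [220.2  85.3 -79.8] rotvec [-0.0693  0.0055 -0.4705]
clock: 3.62
eef_pos: [0.6693, -0.0221, 0.2208]
tool_rot: [0.123, 0.992, -0.031, 0.008]
ft_force: [1.7, -0.1, 3.8]
grip_width: 0.0235
blue top px [221.  144.1] area 977.0 rect [687.5 197.9  80.7  54.1  76.5]
green top px [ 40.3 408. ] area 1345.5 rect [118.3 603.3  85.2  80.5 -73.1]
red side px [404.8 240. ] area 205.5 rect [698.1  -5.7  82.   26.4  70. ]
grey top [457. 153.] 561.0 z8 [ 699.4 -308.9  111.5   27.   -89.1] z40 [ 692.1 -299.3  108.    26.2]
grey top [399. 142.] 583.0 z8 [ 7.211e+02 -1.805e+02  6.110e+01  6.030e+01  6.000e-01] z40 [ 713.1 -175.    59.2   58.4]
grey top [307. 210.] 29692.5 z8 [585.9   6.9 819.1 367.1 -88.9] z40 [582.1   6.5 793.4 355.6]
t3.7 tcp [656.3 -20.1 212.4] yaw-13.9 z [-0.018 -0.062 -0.998] F [-0.3  0.5 -1.6] w38.4
tool shift mm [194.5 -10.5  53.6] in target-yaw axes [180.2  74.9  52.4] rotvec [-0.0625 -0.0172 -0.4649]
```

```bash
python3 -m crank '0 0 0 -0.0625 -0.017 0 0; 0 0 0 0 0 -0.116 0; 0 0 0 0 0 -0.116 0; 0 0 0 0 0 -0.116 0; 0 0 0 0 0 -0.116 0;0 0 0 0 0 0 -1;0.03 0.01 0 0 0 0 -1; 0.03 0.01 0 0 0 0 -1'; python3 m.py c | grep -E "red|blue|grey|green side"; python3 to.py 464 13.3 160 12.7
```

```text
clock: 4.38
eef_pos: [0.6008, -0.0022, 0.2071]
tool_rot: [-0.124, 0.992, 0.003, 0.012]
ft_force: [0.1, -1.1, -0.0]
grip_width: 0.0774
blue top px [221.  144.1] area 978.0 rect [687.5 197.9  80.8  54.   76.8]
blue side px [298.8 248.4] area 269.0 rect [462.5  -5.1  70.1  28.   84.6]
blue side px [387.3 192.1] area 429.5 rect [682.  139.2  85.8  51.6  78.1]
blue side px [502.2  19.8] area 8947.5 rect [1236.9  850.   773.6  291.9   -5.7]
green side px [402.3 291.3] area 79.5 rect [687.6 -71.1  25.2  24.9  -6.9]
green side px [303.6 284.7] area 111.5 rect [467.2 -22.4  70.3  20.1  -1. ]
green side px [277.7 274.7] area 99.0 rect [411.1  13.5  90.7  19.4 -81.5]
green side px [302.7 269.3] area 313.5 rect [468.4  23.6  80.2  51.4  11.6]
green side px [158.5 120.6] area 535.0 rect [118.9 608.4  95.7  79.4 -72.5]
red side px [404.8 240. ] area 205.5 rect [697.9  -5.6  81.9  26.5  70.5]
grey top [457. 153.] 558.0 z8 [ 699.4 -308.8  111.4   27.   -89.1] z40 [ 692.1 -299.3  108.    26.2]
grey top [399. 142.] 584.0 z8 [ 7.211e+02 -1.805e+02  6.110e+01  6.030e+01  6.000e-01] z40 [ 713.1 -175.    59.2   58.4]
grey top [311. 199.] 29271.5 z8 [585.9   6.9 819.1 367.1 -88.9] z40 [582.1   6.5 793.4 355.6]
t4.5 tcp [594.7  -2.  205.8] yaw14.3 z [ 0.014  0.009 -1.   ] F [ 0.3 -0.2  0.3] w85.6
tool shift mm [123.6  46.8  44.2] in target-yaw axes [124.1  43.6  45.8] rotvec [0.0052 0.0154 0.0273]
```

View pics/side_c.png

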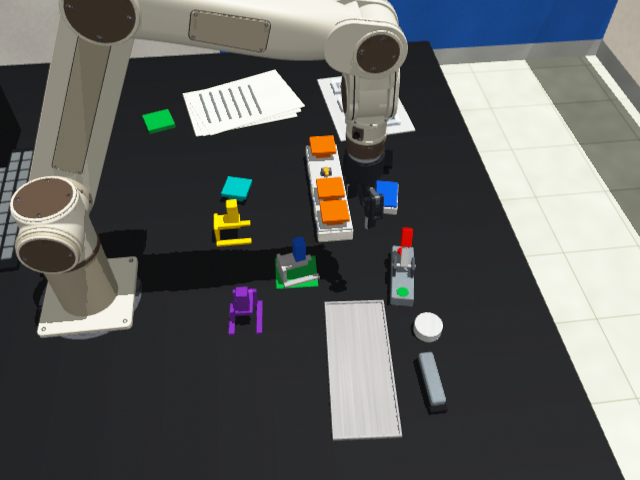

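Side view: the red lever at (405,240) now leans over the red dot, so the isolator is off. The puller at (299,248) hasn't moved.

```bash
python3 -m crank '0 0 0 0.005 0.015 0.027 -1; 0.031 0.011 0.005 0 0 0 -1; 0.031 0.011 0.005 0 0 0 -1; 0.031 0.011 0.005 0 0 0 -1; 0.031 0.0106 0.005 0 0 0 -1; 0 0 0 0 0 0 -1; 0 0 0 0 0 0 -1'; python3 to.py 464 13.3 81 12.7
```

```text
clock: 5.07
eef_pos: [0.4628, 0.0204, 0.1809]
tool_rot: [-0.103, 0.995, 0.003, 0.0]
ft_force: [1.9, 0.0, 0.1]
grip_width: 0.0856
t5.1 tcp [462.8  20.4 180.9] yaw11.9 z [ 0.     0.005 -1.   ] F [1.9 0.  0.1] w85.6
tool shift mm [ 0.5 -7.8 99.8] in target-yaw axes [ 0.4 -7.2 99.9] rotvec [ 0.0053  0.0014 -0.0144]
```

```bash
python3 -m crank '0 -0.0075 0.02 0.005 0 -0.014 -1; 0 0 0.02 0 0 0 -1; 0 0 0.02 0 0 0 -1; 0 0 0.02 0 0 0 -1; 0 0 0 0 0 0 -1;0 0 0 0 0 0 -1'; python3 to.py 464 13.3 81 12.7
```

```text
clock: 5.57
eef_pos: [0.4785, 0.0162, 0.1041]
tool_rot: [-0.107, 0.994, 0.001, 0.011]
ft_force: [0.6, -0.1, -0.2]
grip_width: 0.0851
t5.6 tcp [478.5  16.2 104.1] yaw12.3 z [ 0.021  0.004 -1.   ] F [ 0.6 -0.1 -0.2] w85.1
tool shift mm [15.2  0.2 22.7] in target-yaw axes [14.7  0.3 23.1] rotvec [-0.0008  0.0218 -0.0063]
```

```bash
python3 -m crank '0.008 0 0 0 0.022 -0.006 -1; 0.007 0 0.003 0 0 0 -1; 0 0 0 0 0 0 -1; 0 0 0 0 0 0 -1'; python3 to.py 464 13.3 81 12.7;  python3 -m crank '0 0 0.006 0 0 0 -1; 0 0 0.006 0 0 0 -1; 0 0 0.006 0 0 0 -1; 0 0 0 0 0 0 -1; 0 0 0 0 0 0 -1'; python3 to.py 464 13.3 81 12.7
```

```text
clock: 5.9
eef_pos: [0.4673, 0.0132, 0.1044]
tool_rot: [-0.11, 0.994, -0.001, 0.002]
ft_force: [0.7, 0.3, 0.8]
grip_width: 0.0854
t5.9 tcp [467.3  13.2 104.4] yaw12.6 z [ 0.005 -0.001 -1.   ] F [0.7 0.3 0.8] w85.4
tool shift mm [ 3.3  0.8 23.4] in target-yaw axes [ 3.2  0.8 23.4] rotvec [-0.0017  0.0045 -0.0009]
clock: 6.32
eef_pos: [0.4686, 0.0132, 0.0865]
tool_rot: [-0.11, 0.994, -0.001, 0.005]
ft_force: [0.5, 0.9, 1.1]
grip_width: 0.0853
t6.3 tcp [468.6  13.2  86.5] yaw12.6 z [ 0.009 -0.    -1.   ] F [0.5 0.9 1.1] w85.3
tool shift mm [4.5 1.1 5.5] in target-yaw axes [4.5 1.1 5.5] rotvec [-0.0025  0.0089 -0.0015]
```

```bash
python3 -m crank '0.0045 0.001 0.005 -0.002 0.009 0 -1; 0 0 0 0 0 0 -1; 0 0 0 0 0 0 -1'; python3 to.py 464 13.3 81 12.7; python3 -m crank '0 0 0 0 0 0 1;0 0 0 0 0 0 1;0 0 0 0 0 0 1;0 0 0 0 0 0 1;0 0 0 0 0 0 1;0 0 0 0 0 0 1;0 0 0 0 0 0 1;0 0 0 0 0 0 1'; python3 to.py 464 13.3 81 12.7
```

```text
clock: 6.57
eef_pos: [0.4633, 0.0132, 0.0806]
tool_rot: [-0.11, 0.994, -0.0, -0.001]
ft_force: [0.4, 0.2, 0.1]
grip_width: 0.0852
t6.6 tcp [463.3  13.2  80.6] yaw12.6 z [-0.002 -0.    -1.   ] F [0.4 0.2 0.1] w85.2
tool shift mm [-0.8 -0.  -0.4] in target-yaw axes [-0.8 -0.  -0.4] rotvec [-0.     -0.002  -0.0016]
clock: 7.23
eef_pos: [0.4635, 0.0133, 0.0809]
tool_rot: [-0.11, 0.994, -0.0, -0.001]
ft_force: [-0.1, 0.6, -0.4]
grip_width: 0.0236
t7.2 tcp [463.5  13.3  80.9] yaw12.6 z [-0.001 -0.    -1.   ] F [-0.1  0.6 -0.4] w23.6
tool shift mm [-0.5 -0.1 -0.1] in target-yaw axes [-0.5 -0.1 -0.1] rotvec [ 0.     -0.0013 -0.0014]
```

```bash
python3 -m crank '0 0 -0.01 0 0 0 1;0 0 -0.01 0 0 0 1;0 0 -0.01 0 0 0 1;0 0 -0.01 0 0 0 1;0 0 -0.01 0 0 0 1; 0 0 0 0 0 0.08 1;0 0 0 0 0 0.08 1;0 0 0 0 0 0.08 1; 0 0 0 0 0 0 1'; python3 to.py 465 131 126 -1.1
```

```text
clock: 7.98
eef_pos: [0.4598, 0.0129, 0.1295]
tool_rot: [0.015, 1.0, -0.001, -0.005]
ft_force: [-0.4, -0.1, -3.0]
grip_width: 0.0234
t8.0 tcp [459.8  12.9 129.5] yaw-1.8 z [-0.011 -0.001 -1.   ] F [-0.4 -0.1 -3. ] w23.4
tool shift mm [ -1.7 118.2   3.3] in target-yaw axes [ -3.  118.1   3.5] rotvec [-0.0014 -0.0108 -0.0114]
```

```bash
python3 -m crank '0 0.02 0 -0.001 -0.011 -0.011 1;0 0.02 0 0 0 0 1;0 0.02 0 0 0 0 1;0 0.02 0 0 0 0 1;0 0.02 0 0 0 0 1;0 0.018 0 0 0 0 1;0 0 0 0 0 0 1;0 0 0 0 0 0 1'; python3 to.py 475 131 126 -1.1; python3 m.py d | grep -E "orange|blue"; python3 - <<'E'
from h import *
a=cv2.imread("pics/top_d.png")[180:290,190:330]; b=cv2.imread("pics/side_d.png")[120:250,250:400]
cv2.imwrite("pics/c2.png",np.hstack([cv2.resize(a,(400,400),interpolation=2),cv2.resize(b,(400,400),interpolation=2)]))
E
```

```text
clock: 8.65
eef_pos: [0.4596, 0.1341, 0.126]
tool_rot: [0.003, 1.0, -0.002, -0.003]
ft_force: [-0.6, 0.2, -2.2]
grip_width: 0.0234
t8.7 tcp [459.6 134.1 126. ] yaw-0.3 z [-0.006 -0.003 -1.   ] F [-0.6  0.2 -2.2] w23.4
tool shift mm [-15.4  -3.   -0.1] in target-yaw axes [-15.5  -2.8  -0. ] rotvec [-0.0031 -0.0056  0.0135]
orange top px [255.5 209.9] area 765.0 rect [558.6 129.4  60.5  59.2  -1.4]
orange top px [218.2 203.4] area 412.5 rect [566.7 208.5  62.   46.3  87.4]
orange top px [140.4 206. ] area 849.0 rect [563.4 369.7  65.7  63.3  88.9]
orange side px [331.8 200.5] area 1104.0 rect [558.9 163.9 156.1  63.2  89.4]
orange side px [322.2 145.4] area 461.5 rect [561.7 362.2  86.   64.7  89.5]
blue top px [221.  144.1] area 976.0 rect [687.6 198.   80.7  54.   76.8]
blue side px [385.8 193.2] area 529.5 rect [681.9 139.   85.6  52.   76.4]
blue side px [446.9  19.4] area 13145.5 rect [1045.7  869.2 1157.9  291.9   -5.7]
```

View pics/c2.png

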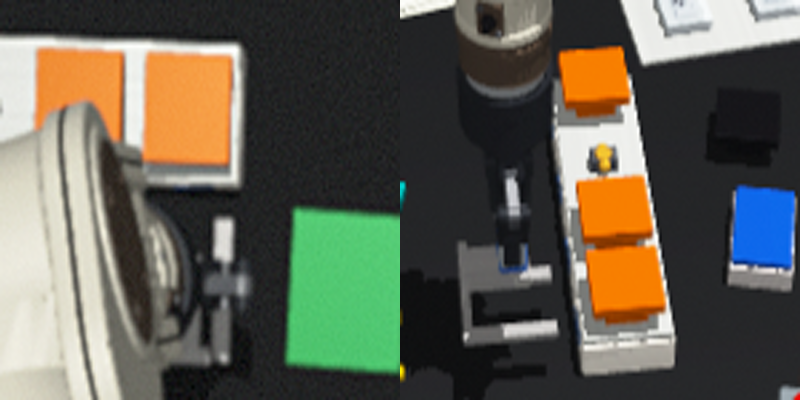

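The side crop shows the puller level in the hand, prongs towards the caps; the mat is bare. I'll check the fork's position against the prong pixels.

```bash
python3 - <<'E'
from h import *
im=cv2.imread("pics/top_d.png")[:,:,::-1].copy(); 
for c,a in blobs(im,*COL["green"],roi=(280,225,340,290)): print("mat",rect("top",c,.002),a)
for n,roi in(("top",(262,236,278,284)),("side",(272,180,312,252))):
    im=cv2.imread(f"pics/{n}_d.png")[:,:,::-1].copy()
    for c,a in blobs(im,[0,0,120],[179,60,255],20,roi): print(n,a,c.min(0),c.max(0),rect(n,c,.053))
for y in(-35,-23,23,35): print(y,[np.round(proj(n,[.4596+.036,.1341+y/1000,.053]),1) for n in C])
print(np.round(proj("top",[.4596-.046,.1341-.029,.053]),1))
E
```

```text
mat [456.3  12.8  99.4  93.1  -2.6] 1769.5
top 61.0 [265 240] [271 252] [483.6 103.6  25.5  12.7   1.3]
side 77.5 [288 224] [308 229] [ 4.717e+02  1.057e+02  4.750e+01  1.490e+01 -3.000e-01]
side 34.0 [295 206] [306 210] [483.5 164.7  26.4  13.3  -6.7]
side 30.0 [290 180] [294 189] [470.9 247.8  32.4   9.9  84.7]
-35 [array([270.3, 240.4]), array([308.6, 227.7])]
-23 [array([264.6, 240.3]), array([308., 224.])]
23 [array([243. , 239.9]), array([305.9, 209.9])]
35 [array([237.3, 239.8]), array([305.3, 206.3])]
[266.6 279.1]
```

```bash
python3 -m crank '-0.005 -0.003 0 -0.003 -0.0056 0.0135 1;0 0 0 0 0 0 1;0 0 0 0 0 0 1'; python3 to.py 558.7 129.4 126 -1.1;  python3 -m crank '-0.008 0 0 0 0 0 1;-0.008 0 0 0 0 0 1;0 0 0 0 0 0 1'; python3 to.py 558.7 129.4 126 -1.1
```

```text
clock: 9.0
eef_pos: [0.4648, 0.1279, 0.1257]
tool_rot: [0.012, 1.0, -0.0, -0.0]
ft_force: [1.0, 0.5, -1.6]
grip_width: 0.0231
t9.0 tcp [464.8 127.9 125.7] yaw-1.4 z [-0.    -0.001 -1.   ] F [ 1.   0.5 -1.6] w23.1
tool shift mm [-93.8   3.8  -0.3] in target-yaw axes [-93.8   3.3  -0.3] rotvec [-0.0007 -0.0003 -0.0052]
clock: 9.25
eef_pos: [0.4826, 0.1257, 0.126]
tool_rot: [0.013, 1.0, -0.0, 0.0]
ft_force: [0.3, 0.5, -2.9]
grip_width: 0.0231
t9.2 tcp [482.6 125.7 126. ] yaw-1.5 z [ 0.001 -0.001 -1.   ] F [ 0.3  0.5 -2.9] w23.1
tool shift mm [-75.9   5.8   0. ] in target-yaw axes [-76.    5.2   0. ] rotvec [-0.0009  0.0007 -0.0077]
```

```bash
python3 -m crank '0 0.0053 0 -0.001 0.001 -0.008 1;0 0 0 0 0 0 1;0 0 0 0 0 0 1'; python3 to.py 558.7 129.4 126 -1.1;  python3 -m crank '-0.006 0.0005 0 0 0 0 1;-0.006 0.0005 0 0 0 0 1;-0.006 0.0005 0 0 0 0 1;0 0 0 0 0 0 1;0 0 0 0 0 0 1'; python3 to.py 558.7 129.4 126 -1.1
```

```text
clock: 9.5
eef_pos: [0.4839, 0.1311, 0.1258]
tool_rot: [0.01, 1.0, 0.0, -0.0]
ft_force: [0.2, -0.2, -2.5]
grip_width: 0.0231
t9.5 tcp [483.9 131.1 125.8] yaw-1.1 z [-0.001  0.    -1.   ] F [ 0.2 -0.2 -2.5] w23.1
tool shift mm [-74.8  -0.2  -0.2] in target-yaw axes [-74.8  -0.2  -0.2] rotvec [ 0.0004 -0.0005 -0.0003]
clock: 9.92
eef_pos: [0.5036, 0.133, 0.1257]
tool_rot: [0.009, 1.0, 0.0, -0.0]
ft_force: [-1.1, 0.3, -2.6]
grip_width: 0.0235
t9.9 tcp [503.6 133.  125.7] yaw-1.0 z [-0.001  0.    -1.   ] F [-1.1  0.3 -2.6] w23.5
tool shift mm [-55.1  -2.6  -0.4] in target-yaw axes [-55.1  -2.5  -0.3] rotvec [ 0.0003 -0.0006  0.0011]
```

```bash
python3 -m crank '0 -0.0026 0 0 0 0 1;0 0 0 0 0 0 1; -0.006 0 0 0 0 0 1;-0.006 0 0 0 0 0 1;-0.006 0 0 0 0 0 1;-0.006 0 0 0 0 0 1;0 0 0 0 0 0 1'; python3 to.py 558.7 129.4 126 -1.1
```

```text
clock: 10.5
eef_pos: [0.5299, 0.1294, 0.1256]
tool_rot: [0.009, 1.0, 0.0, -0.0]
ft_force: [0.2, 1.0, -2.1]
grip_width: 0.0232
t10.5 tcp [529.9 129.4 125.6] yaw-1.0 z [-0.001  0.    -1.   ] F [ 0.2  1.  -2.1] w23.2
tool shift mm [-28.8   0.5  -0.4] in target-yaw axes [-28.8   0.6  -0.4] rotvec [ 0.0002 -0.0005  0.001 ]
```

```bash
python3 -m crank '-0.006 0.0005 0 0 0 0 1;-0.006 0.0002 0 0 0 0 1;-0.006 0.0002 0 0 0 0 1;-0.006 0.0002 0 0 0 0 1;-0.001 0 0 0 0 0 1;0 0 0 0 0 0 1'; python3 to.py 558.7 129.4 126 -1.1
```

```text
clock: 11.0
eef_pos: [0.5584, 0.1301, 0.1251]
tool_rot: [0.009, 1.0, 0.0, -0.0]
ft_force: [0.2, -0.6, -1.5]
grip_width: 0.0233
t11.0 tcp [558.4 130.1 125.1] yaw-1.1 z [-0.001  0.    -1.   ] F [ 0.2 -0.6 -1.5] w23.3
tool shift mm [-0.3 -0.7 -0.9] in target-yaw axes [-0.3 -0.7 -0.9] rotvec [ 0.0002 -0.0009  0.0008]
```

```bash
python3 -m crank '0 0 -0.003 0 0 0 1;0 0 -0.003 0 0 0 1;0 0 -0.003 0 0 0 1;0 0 -0.003 0 0 0 1;0 0 -0.003 0 0 0 1;0 0 -0.003 0 0 0 1;0 0 -0.003 0 0 0 1;0 0 -0.003 0 0 0 1;0 0 -0.003 0 0 0 1;0 0 -0.003 0 0 0 1;0 0 0 0 0 0 1'; python3 to.py 558.7 129.4 160 -1.1
```

```text
clock: 11.92
eef_pos: [0.557, 0.1301, 0.1582]
tool_rot: [0.009, 1.0, -0.0, -0.001]
ft_force: [0.3, -0.6, -2.1]
grip_width: 0.0235
t11.9 tcp [557.  130.1 158.2] yaw-1.0 z [-0.003 -0.    -1.   ] F [ 0.3 -0.6 -2.1] w23.5
tool shift mm [-1.7 -0.7 -1.8] in target-yaw axes [-1.7 -0.7 -1.8] rotvec [-0.0001 -0.0027  0.0012]
```

```bash
cat > cr.py <<'E'
from h import *
import sys
t=sys.argv[1]; I={n:viewer.camera(n) for n in C}
for n in I: cv2.imwrite(f"pics/{n}_{t}.png",I[n][:,:,::-1])
a,b=map(lambda s:list(map(int,s.split(","))),sys.argv[2:4])
f=lambda im,r:cv2.resize(im[r[1]:r[3],r[0]:r[2],::-1],(400,400),interpolation=2)
cv2.imwrite(f"pics/c_{t}.png",np.hstack([f(I["top"],a),f(I["side"],b)]))
for n in I:
  for c,a in blobs(I[n],*COL["orange"]): print(n,np.round(c.mean(0),1),a,rect(n,c,.072))
E
python3 cr.py e 120,160,320,290 270,100,400,250
```

```text
top [264.6 216.8] 61.5 [544.7 109.2  27.2  12.5   1.3]
top [132.4 206.7] 380.5 [564.1 384.8  63.1  36.    1. ]
side [336.9 203.6] 381.5 [563.7 162.5  94.   65.5  88.7]
side [322.4 182.6] 97.0 [543.2 226.6  31.8  29.7  83.4]
side [315.7 147. ] 169.0 [542.7 361.7  88.3  31.2 -81.8]
```

View pics/c_e.png

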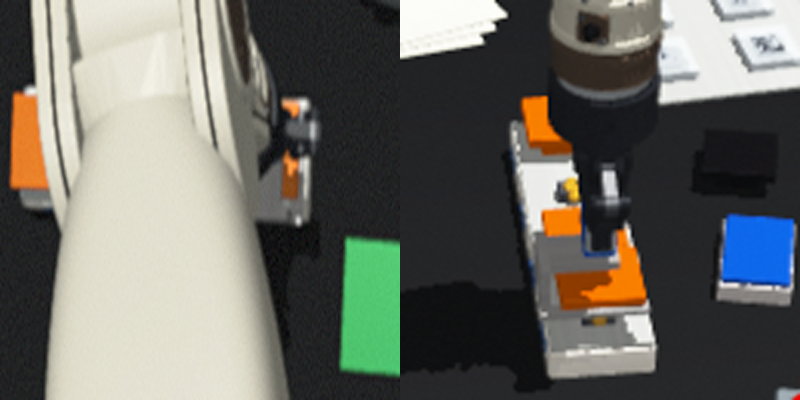

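Side crop: cap0 is on the fork, with its bare post showing under it at about (599,320). Next it goes to the tray.

```bash
python3 -m crank '0 -0.004 0 0 0 0 1;0 -0.008 0 0 0 0 1;0 -0.012 0 0 0 0 1;0 -0.014 0 0 0 0 1;0 -0.014 0 0 0 0 1;0 -0.014 0 0 0 0 1;0 -0.014 0 0 0 0 1;0 -0.014 0 0 0 0 1;0 -0.014 0 0 0 0 1;0 -0.014 0 0 0 0 1;0 -0.014 0 0 0 0 1;0 -0.014 0 0 0 0 1;0 -0.014 0 0 0 0 1;0 -0.014 0 0 0 0 1;0 -0.014 0 0 0 0 1;0 -0.014 0 0 0 0 1;0 -0.014 0 0 0 0 1;0 -0.014 0 0 0 0 1;0 -0.014 0 0 0 0 1;0 -0.014 0 0 0 0 1'; python3 to.py 554 -342.4 150 -4.6
```

```text
clock: 13.68
eef_pos: [0.5412, -0.163, 0.1536]
tool_rot: [0.014, 1.0, -0.003, -0.008]
ft_force: [-1.0, -0.3, -3.0]
grip_width: 0.0233
t13.7 tcp [ 541.2 -163.   153.6] yaw-1.6 z [-0.016 -0.006 -1.   ] F [-1.  -0.3 -3. ] w23.3
tool shift mm [ -17.8 -178.9    4.4] in target-yaw axes [ -27.2 -177.8    3.6] rotvec [-0.0065 -0.0155  0.0526]
```

```bash
python3 -m crank '-0.002 -0.012 0 -0.003 -0.008 0.01 1;-0.002 -0.013 0 -0.003 -0.008 0.01 1;-0.002 -0.013 0 0 0 0.01 1;-0.002 -0.013 0 0 0 0.01 1;-0.002 -0.013 0 0 0 0.012 1;-0.002 -0.013 0 0 0 0 1;-0.002 -0.013 0 0 0 0 1;-0.002 -0.013 0 0 0 0 1;-0.002 -0.013 0 0 0 0 1;-0.002 -0.013 0 0 0 0 1;-0.002 -0.011 0 0 0 0 1;-0.002 -0.008 0 0 0 0 1;0 -0.004 0 0 0 0 1;0 0 0 0 0 0 1;0 0 0 0 0 0 1'; python3 to.py 554 -342.4 150 -4.6
python3 cr.py f 350,120,520,260 290,280,450,450;python3 - <<'E'
from h import *
im=cv2.imread("pics/top_f.png")[:,:,::-1].copy()
for c,a in blobs(im,[0,0,110],[179,60,255],200,(340,120,520,285)): print(a,c.min(0),c.max(0),rect("top",c,.008))
E
```

```text
clock: 14.93
eef_pos: [0.5498, -0.3392, 0.151]
tool_rot: [0.046, 0.999, -0.0, -0.002]
ft_force: [0.2, 0.0, -2.8]
grip_width: 0.0233
t14.9 tcp [ 549.8 -339.2  151. ] yaw-5.3 z [-0.005 -0.    -1.   ] F [ 0.2  0.  -2.8] w23.3
tool shift mm [-4.4 -2.8  0.9] in target-yaw axes [-4.4 -2.9  1. ] rotvec [-0.0008 -0.0045 -0.0117]
top [471.9 215.6] 213.5 [ 5.543e+02 -3.213e+02  6.050e+01  2.070e+01  1.000e-01]
top [217.7 208.4] 784.5 [559.8 208.9  60.9  60.8 -89. ]
top [140.4 206. ] 851.0 [563.4 369.8  65.7  63.3  88.9]
side [368.5 397. ] 488.0 [ 553.3 -342.4   64.7   43.9   -3.9]
6025.0 [355 178] [499 244] [ 561.7 -242.6  312.7  133.    85.4]
582.0 [432 147] [482 160] [ 698.3 -308.9  111.5   29.3  -89.1]
584.0 [340 144] [370 170] [688.1 -78.5  67.2  50.3  76.8]
590.0 [386 129] [413 156] [ 7.211e+02 -1.805e+02  6.110e+01  6.030e+01  6.000e-01]
```

View pics/c_f.png

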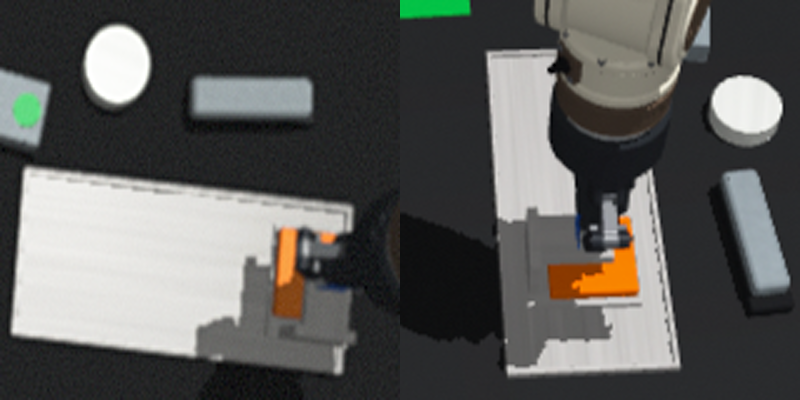

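The tray hasn't moved, and cap0 sits level on the fork over its right end.

```bash
python3 -m crank '-0.004 -0.003 0.002 0 -0.004 -0.011 1;0 0 0.005 0 0 0 1;0 0 0.005 0 0 0 1;0 0 0.005 0 0 0 1;0 0 0.005 0 0 0 1;0 0 0.005 0 0 0 1;0 0 0.005 0 0 0 1;0 0 0.005 0 0 0 1;0 0 0 0 0 0 1'; python3 to.py 554 -342.4 90 -4.6
```

```text
clock: 15.78
eef_pos: [0.5539, -0.3387, 0.1095]
tool_rot: [0.037, 0.999, 0.0, -0.001]
ft_force: [-0.5, -0.3, -2.2]
grip_width: 0.0231
t15.8 tcp [ 553.9 -338.7  109.5] yaw-4.3 z [-0.002  0.001 -1.   ] F [-0.5 -0.3 -2.2] w23.1
tool shift mm [-0.4 -3.7 19.5] in target-yaw axes [-0.4 -3.6 19.5] rotvec [ 0.0009 -0.002   0.0055]
```

```bash
python3 -m crank '0 0 0.004 0 0 0 1;0 0 0.003 0 0 0 1;0 0 0.003 0 0 0 1;0 0 0.003 0 0 0 1;0 0 0.003 0 0 0 1;0 0 0.003 0 0 0 1;0 0 0 0 0 0 1;0 0 0 0 0 0 1'; python3 to.py 474 -332 90 -4.6
```

```text
clock: 16.45
eef_pos: [0.5542, -0.3392, 0.0889]
tool_rot: [0.038, 0.999, 0.0, -0.001]
ft_force: [-0.3, -0.7, -1.8]
grip_width: 0.0236
t16.4 tcp [ 554.2 -339.2   88.9] yaw-4.3 z [-0.001  0.    -1.   ] F [-0.3 -0.7 -1.8] w23.6
tool shift mm [80.5  1.2 -1. ] in target-yaw axes [80.5  0.7 -1.1] rotvec [ 0.0003 -0.001   0.0051]
```

```bash
python3 -m crank '0.005 0 -0.001 0 0 0 1;0.006 0 0 0 0 0 1;0.006 0 0 0 0 0 1;0.006 0 0 0 0 0 1;0.006 0 0 0 0 0 1;0 0 0 0 0 0 1'; python3 to.py 474 -332 90 -4.6; python3 -m crank '0.006 0 0 0 0 0 1;0.006 0 0 0 0 0 1;0.006 0 0 0 0 0 1;0.006 0 0 0 0 0 1;0.006 0 0 0 0 0 1;0.006 0 0 0 0 0 1;0.008 0 0 0 0 0 1;0.008 0 0 0 0 0 1;0 0 0 0 0 0 1'; python3 to.py 474 -332 90 -4.6
```

```text
clock: 16.95
eef_pos: [0.5221, -0.3369, 0.091]
tool_rot: [0.038, 0.999, -0.0, -0.0]
ft_force: [-1.5, 0.3, -2.8]
grip_width: 0.0231
t16.9 tcp [ 522.1 -336.9   91. ] yaw-4.3 z [-0. -0. -1.] F [-1.5  0.3 -2.8] w23.1
tool shift mm [48.4  1.3  1. ] in target-yaw axes [48.4  1.1  1. ] rotvec [-0.0005 -0.0004  0.0051]
clock: 17.7
eef_pos: [0.4641, -0.3326, 0.0915]
tool_rot: [0.038, 0.999, -0.0, -0.0]
ft_force: [-0.6, 0.0, -2.5]
grip_width: 0.0237
t17.7 tcp [ 464.1 -332.6   91.5] yaw-4.3 z [-0.    -0.001 -1.   ] F [-0.6  0.  -2.5] w23.7
tool shift mm [-9.9  1.3  1.5] in target-yaw axes [-9.9  1.4  1.5] rotvec [-0.0008 -0.      0.0045]
```

```bash
python3 -m crank '0 0 -0.012 0 0 -0.02 1;0 0.01 -0.012 0 0 -0.02 1;0 0.02 -0.01 0 0 -0.016 1;0 0.028 0 0 0 0 1;0 0.028 0 0 0 0 1;0 0.028 0 0 0 0 1;0 0.028 0 0 0 0 1;0 0.028 0 0 0 0 1;0 0.028 0 0 0 0 1;0 0.028 0 0 0 0 1;0 0.028 0 0 0 0 1;0 0.028 0 0 0 0 1;0 0.028 0 0 0 0 1;0 0.028 0 0 0 0 1;0 0.028 0 0 0 0 1;0 0.028 0 0 0 0 1;0 0.028 0 0 0 0 1;0 0.028 0 0 0 0 1;0 0.02 0 0 0 0 1;0 0.01 0 0 0 0 1'; python3 to.py 470 210.6 126 -1.1; python3 cr.py g 350,120,520,260 290,280,450,450
```

```text
clock: 19.37
eef_pos: [0.4747, 0.1777, 0.1407]
tool_rot: [0.005, 1.0, 0.002, 0.014]
ft_force: [0.7, -0.1, -1.0]
grip_width: 0.0238
t19.4 tcp [474.7 177.7 140.7] yaw-0.6 z [ 0.028  0.004 -1.   ] F [ 0.7 -0.1 -1. ] w23.8
tool shift mm [ 5.5 32.8 14.7] in target-yaw axes [ 5.4 32.8 14.7] rotvec [0.0049 0.0275 0.0094]
top [473.5 216.5] 750.0 [ 552.1 -324.1   60.    58.6   86.2]
top [218.1 208. ] 767.0 [559.8 208.9  60.9  60.8 -89. ]
top [139.1 203.9] 705.5 [564.4 370.3  65.   63.1 -89. ]
side [366.3 402.2] 1032.5 [ 550.5 -356.3   63.9   61.9   86. ]
side [329.4 188.2] 511.5 [559.5 203.   78.4  62.8  88.8]
side [322.3 145.4] 458.5 [561.3 362.5  86.7  64.   87.3]
```

View pics/c_g.png

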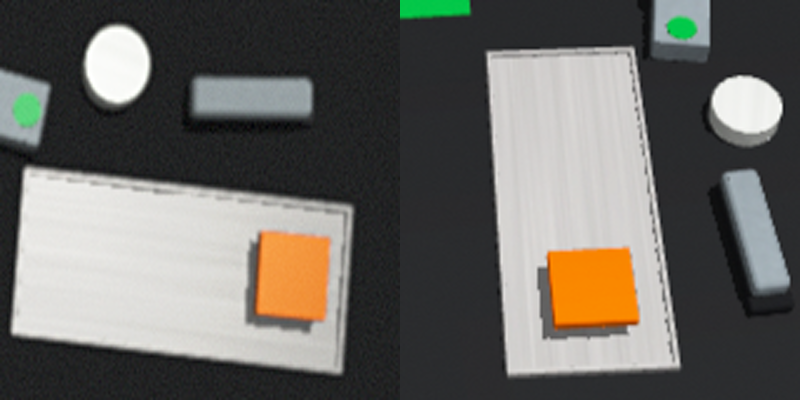

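Cap0 stands upright on the tray, top crop (292,275). Now cap1.

```bash
python3 -m crank '0.003 0.012 0.005 0.005 0.0275 0.009 1;0.002 0.012 0.005 0 0 0 1;0 0.007 0.004 0 0 0 1;0 0 0 0 0 0 1;0 0 0 0 0 0 1'; python3 to.py 482 210.4 126 -1.1
```

```text
clock: 19.88
eef_pos: [0.4699, 0.206, 0.1263]
tool_rot: [0.01, 1.0, -0.002, 0.0]
ft_force: [0.4, -0.5, -2.6]
grip_width: 0.0233
t19.9 tcp [469.9 206.  126.3] yaw-1.2 z [ 0.001 -0.004 -1.   ] F [ 0.4 -0.5 -2.6] w23.3
tool shift mm [-12.    4.6   0.3] in target-yaw axes [-12.    4.6   0.3] rotvec [-0.0041  0.0009 -0.0014]
```

```bash
python3 -m crank '-0.006 0.0046 0 -0.004 0.001 -0.001 1;-0.006 0 0 0 0 0 1;-0.006 0 0 0 0 0 1;-0.006 0 0 0 0 0 1;0 0 0 0 0 0 1;0 0 0 0 0 0 1'; python3 to.py 559.8 208.9 126 -1.1
```

```text
clock: 20.38
eef_pos: [0.4979, 0.2077, 0.1268]
tool_rot: [0.012, 1.0, -0.0, 0.001]
ft_force: [0.7, 0.1, -2.6]
grip_width: 0.0232
t20.4 tcp [497.9 207.7 126.8] yaw-1.3 z [ 0.002 -0.001 -1.   ] F [ 0.7  0.1 -2.6] w23.2
tool shift mm [-61.9   2.7   0.9] in target-yaw axes [-61.9   2.4   0.8] rotvec [-0.0005  0.0018 -0.0041]
```

```bash
python3 -m crank '0 0.0025 0.0008 0 0.002 -0.004 1;0 0 0 0 0 0 1;-0.006 0.0003 0 0 0 0 1;-0.006 0.0003 0 0 0 0 1;-0.006 0.0003 0 0 0 0 1;-0.006 0.0003 0 0 0 0 1;0 0 0 0 0 0 1'; python3 to.py 559.8 208.9 126 -1.1
```

```text
clock: 20.97
eef_pos: [0.5243, 0.211, 0.1259]
tool_rot: [0.009, 1.0, -0.0, -0.0]
ft_force: [0.5, -0.6, -2.8]
grip_width: 0.0233
t21.0 tcp [524.3 211.  125.9] yaw-1.1 z [-0.    -0.001 -1.   ] F [ 0.5 -0.6 -2.8] w23.3
tool shift mm [-35.5  -1.5  -0.1] in target-yaw axes [-35.5  -1.4  -0.1] rotvec [-0.0007 -0.0003  0.0003]
```

```bash
python3 -m crank '-0.003 -0.0014 0 0 0 0 1;-0.006 0 0 0 0 0 1;-0.006 0 0 0 0 0 1;-0.006 0 0 0 0 0 1;-0.006 0 0 0 0 0 1;-0.004 0 0 0 0 0 1;0 0 0 0 0 0 1'; python3 to.py 559.8 208.9 126 -1.1; python3 -m crank '0 0 -0.003 0 0 0 1;0 0 -0.003 0 0 0 1;0 0 -0.003 0 0 0 1;0 0 -0.003 0 0 0 1;0 0 -0.003 0 0 0 1;0 0 -0.003 0 0 0 1;0 0 -0.003 0 0 0 1;0 0 -0.003 0 0 0 1;0 0 -0.003 0 0 0 1;0 0 -0.003 0 0 0 1;0 0 0 0 0 0 1'; python3 to.py 565 -242.7 160 -4.6
```

```text
clock: 21.55
eef_pos: [0.5592, 0.2086, 0.1254]
tool_rot: [0.01, 1.0, -0.0, -0.0]
ft_force: [0.5, -0.5, -2.8]
grip_width: 0.0232
t21.6 tcp [559.2 208.6 125.4] yaw-1.1 z [-0.001 -0.001 -1.   ] F [ 0.5 -0.5 -2.8] w23.2
tool shift mm [-0.6  0.3 -0.6] in target-yaw axes [-0.6  0.3 -0.6] rotvec [-0.0009 -0.0006 -0.0001]
clock: 22.47
eef_pos: [0.5579, 0.2087, 0.1583]
tool_rot: [0.009, 1.0, -0.001, -0.001]
ft_force: [0.9, 1.0, -3.2]
grip_width: 0.0236
t22.5 tcp [557.9 208.7 158.3] yaw-1.1 z [-0.003 -0.001 -1.   ] F [ 0.9  1.  -3.2] w23.6
tool shift mm [ -15.6 -451.2   -1.1] in target-yaw axes [ -43.3 -449.3   -1.7] rotvec [-0.0015 -0.0027  0.0616]
```

```bash
python3 -m crank '0 -0.004 0 0 0 0 1;0 -0.008 -0.001 0 0 0 1;-0.001 -0.012 -0.001 0 0 0 1;-0.001 -0.014 0 0 0 0 1;-0.001 -0.014 0 0 0 0 1;-0.001 -0.014 0 0 0 0 1;-0.001 -0.014 0 0 0 0 1;-0.001 -0.014 0 0 0 0 1;-0.001 -0.014 0 0 0 0 1;-0.001 -0.014 0 0 0 0 1;-0.001 -0.014 0 0 0 0 1;-0.001 -0.014 0 0 0 0 1;-0.001 -0.014 0 0 0 0 1;-0.001 -0.014 0 0 0 0 1;-0.001 -0.014 0 0 0 0 1;-0.001 -0.014 0 0 0 0 1;-0.001 -0.014 0 0 0 0 1;-0.001 -0.014 0 0 0 0 1;-0.001 -0.014 0 0 0 0 1;-0.001 -0.014 0 0 0 0 1'; python3 to.py 565 -242.7 150 -4.6
```

```text
clock: 24.13
eef_pos: [0.5621, -0.0914, 0.1598]
tool_rot: [0.017, 1.0, -0.004, -0.005]
ft_force: [-0.3, -0.3, -4.0]
grip_width: 0.0233
t24.1 tcp [562.1 -91.4 159.8] yaw-2.0 z [-0.01  -0.008 -1.   ] F [-0.3 -0.3 -4. ] w23.3
tool shift mm [  -8.2 -151.1   10.9] in target-yaw axes [ -15.  -150.6    9.8] rotvec [-0.0083 -0.0098  0.046 ]
```

```bash
python3 cr.py i 120,160,320,290 290,100,420,300
```

```text
top [473.5 216.5] 751.0 [ 552.1 -324.3   60.    58.4   85.7]
top [140.4 206. ] 849.0 [563.4 369.8  65.7  63.3  88.9]
side [366.3 402.2] 1031.5 [ 550.5 -356.4   64.    61.7   86.4]
side [354.5 282.7] 448.5 [568.2 -76.5  69.8  65.3  87.5]
side [322.2 145.5] 459.5 [561.7 362.1  85.8  64.6  89.4]
```

```bash
python3 -m crank '-0.001 -0.012 0 -0.004 -0.005 0.01 1;-0.001 -0.013 0 -0.004 -0.005 0.01 1;-0.001 -0.013 0 0 0 0.01 1;-0.001 -0.013 0 0 0 0.01 1;-0.001 -0.013 0 0 0 0.006 1;-0.001 -0.013 0 0 0 0 1;-0.001 -0.013 0 0 0 0 1;-0.001 -0.013 0 0 0 0 1;-0.001 -0.013 0 0 0 0 1;-0.001 -0.012 0 0 0 0 1;-0.001 -0.01 0 0 0 0 1;0 -0.005 0 0 0 0 1;0 -0.002 0 0 0 0 1;0 0 0 0 0 0 1;0 0 0 0 0 0 1'; python3 to.py 562 -242.7 150 -4.6
python3 - <<'E'
from h import *
im=viewer.camera("top")
for c,a in blobs(im,[0,0,110],[179,60,255],200,(340,170,520,285)): print(a,c.min(0),c.max(0),rect("top",c,.008))
E
```

```text
clock: 25.48
eef_pos: [0.559, -0.2556, 0.1584]
tool_rot: [0.046, 0.999, 0.001, -0.001]
ft_force: [0.5, -0.5, -2.9]
grip_width: 0.023
t25.5 tcp [ 559.  -255.6  158.4] yaw-5.3 z [-0.002  0.002 -1.   ] F [ 0.5 -0.5 -2.9] w23.0
tool shift mm [-1.8 13.1  8.4] in target-yaw axes [-1.9 13.1  8.4] rotvec [ 0.0016 -0.002  -0.0115]
446.0 [453 221] [494 248] [ 510.  -349.7  104.4   48.2  -67.8]
1824.0 [481 197] [519 284] [ 5.061e+02 -4.046e+02  1.941e+02  8.340e+01 -1.000e-01]
3605.5 [355 178] [454 240] [ 565.9 -192.2  211.5  132.7   85.5]
```

```bash
python3 -m crank '-0.002 0.006 0 0 -0.002 -0.011 1;0 0.006 0 0 0 0 1;0 0 0.005 0 0 0 1;0 0 0.005 0 0 0 1;0 0 0.005 0 0 0 1;0 0 0.005 0 0 0 1;0 0 0.005 0 0 0 1;0 0 0.005 0 0 0 1;0 0 0.005 0 0 0 1;0 0 0.005 0 0 0 1;0 0 0.005 0 0 0 1;0 0 0 0 0 0 1;0 0 0 0 0 0 1'; python3 to.py 562 -242.7 90 -4.6
```

```text
clock: 26.62
eef_pos: [0.562, -0.2386, 0.1072]
tool_rot: [0.037, 0.999, 0.002, -0.001]
ft_force: [-0.3, 0.5, -2.3]
grip_width: 0.0234
t26.6 tcp [ 562.  -238.6  107.2] yaw-4.3 z [-0.002  0.003 -1.   ] F [-0.3  0.5 -2.3] w23.4
tool shift mm [-0.4 -4.1 17.2] in target-yaw axes [-0.3 -4.  17.2] rotvec [ 0.0032 -0.0026  0.0057]
```

```bash
python3 -m crank '0 -0.003 0.003 0.003 -0.002 0.005 1;0 0 0.003 0 0 0 1;0 0 0.003 0 0 0 1;0 0 0.003 0 0 0 1;0 0 0.003 0 0 0 1;0 0 0.001 0 0 0 1;0 0 0 0 0 0 1;0 0 0 0 0 0 1'; python3 to.py 465 -234.9 90 -4.6
```

```text
clock: 27.28
eef_pos: [0.5626, -0.2426, 0.0908]
tool_rot: [0.04, 0.999, -0.001, 0.001]
ft_force: [-0.3, 0.5, -2.4]
grip_width: 0.0232
t27.3 tcp [ 562.6 -242.6   90.8] yaw-4.6 z [ 0.002 -0.001 -1.   ] F [-0.3  0.5 -2.4] w23.2
tool shift mm [98.  -0.2  0.6] in target-yaw axes [98.  -0.1  0.8] rotvec [-0.001   0.0023 -0.0002]
```

```bash
python3 -m crank '0.004 0 0 0 0 0 1;0.006 0 0 0 0 0 1;0.006 0 0 0 0 0 1;0.006 0 0 0 0 0 1;0.006 0 0 0 0 0 1;0.006 0 0 0 0 0 1;0.006 0 0 0 0 0 1;0.006 0 0 0 0 0 1;0.006 0 0 0 0 0 1;0.006 0 0 0 0 0 1;0.006 0 0 0 0 0 1;0.008 0 0 0 0 0 1;0.01 0 0 0 0 0 1;0.008 0 0 0 0 0 1;0 0 0 0 0 0 1'; python3 to.py 465 -234.9 90 -4.6;python3 -m crank '0 0 -0.012 0 0 -0.02 1;0 0.01 -0.012 0 0 -0.02 1;0 0.02 -0.01 0 0 -0.016 1;0 0.028 0 0 0 0 1;0 0.028 0 0 0 0 1;0 0.028 0 0 0 0 1;0 0.028 0 0 0 0 1;0 0.028 0 0 0 0 1;0 0.028 0 0 0 0 1;0 0.028 0 0 0 0 1;0 0.028 0 0 0 0 1;0 0.028 0 0 0 0 1;0 0.028 0 0 0 0 1;0 0.028 0 0 0 0 1;0 0.028 0 0 0 0 1;0 0.028 0 0 0 0 1;0 0.028 0 0 0 0 1;0 0.028 0 0 0 0 1;0 0.028 0 0 0 0 1;0 0.02 0 0 0 0 1';python3 to.py 470 371.5 126 -1.1; python3 cr.py j 340,120,520,260 290,270,450,450
```

```text
clock: 28.53
eef_pos: [0.4628, -0.2345, 0.0917]
tool_rot: [0.04, 0.999, -0.001, 0.002]
ft_force: [-0.9, 0.2, -3.1]
grip_width: 0.0238
t28.5 tcp [ 462.8 -234.5   91.7] yaw-4.6 z [ 0.003 -0.002 -1.   ] F [-0.9  0.2 -3.1] w23.8
tool shift mm [-2.3 -0.2  1.7] in target-yaw axes [-2.3 -0.2  1.7] rotvec [-0.0016  0.0032 -0.0006]
clock: 30.2
eef_pos: [0.4784, 0.2962, 0.1415]
tool_rot: [0.008, 1.0, 0.004, 0.015]
ft_force: [0.9, 0.2, -2.3]
grip_width: 0.0232
t30.2 tcp [478.4 296.2 141.5] yaw-1.0 z [ 0.03   0.007 -1.   ] F [ 0.9  0.2 -2.3] w23.2
tool shift mm [10.2 75.  15.7] in target-yaw axes [ 9.9 75.1 15.5] rotvec [0.0075 0.0297 0.0022]
top [473.5 216.5] 752.0 [ 552.1 -324.2   59.9   58.3   86. ]
top [426.5 211.2] 360.0 [ 560.6 -229.5   59.    58.    85.9]
top [140.4 206. ] 852.0 [563.4 369.7  65.8  63.3  88.9]
side [366.3 402.2] 1032.5 [ 550.5 -356.4   64.    61.7   86.4]
side [362.1 356.4] 878.0 [ 558.8 -261.6   64.6   61.4   85.8]
side [322.2 145.4] 461.5 [561.7 362.2  86.   64.7  89.5]
```

View pics/c_j.png

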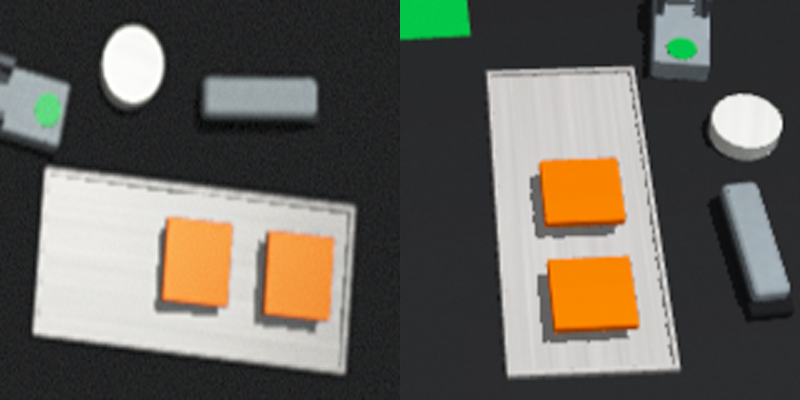

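Two caps stand upright on the tray, top crop (197,262) and (297,275). Now cap3.

```bash
python3 -m crank '0.003 0.016 0.004 0.0075 0.03 0.002 1;0.003 0.016 0.004 0 0 0 1;0.002 0.016 0.004 0 0 0 1;0.001 0.016 0.003 0 0 0 1;0 0.009 0 0 0 0 1;0 0 0 0 0 0 1;0 0 0 0 0 0 1'; python3 to.py 482 371.2 126 -1.1
```

```text
clock: 30.88
eef_pos: [0.4684, 0.3752, 0.1281]
tool_rot: [0.006, 1.0, -0.0, 0.0]
ft_force: [0.5, -0.6, -2.7]
grip_width: 0.0236
t30.9 tcp [468.4 375.2 128.1] yaw-0.7 z [ 0. -0. -1.] F [ 0.5 -0.6 -2.7] w23.6
tool shift mm [-13.6  -3.8   2.1] in target-yaw axes [-13.6  -3.7   2.1] rotvec [-0.0003  0.0003  0.007 ]
```

```bash
python3 -m crank '-0.005 -0.0037 0.002 0 0 0.007 1;-0.006 0 0 0 0 0 1;-0.006 0 0 0 0 0 1;-0.006 0 0 0 0 0 1;0 0 0 0 0 0 1;0 0 0 0 0 0 1'; python3 to.py 563.3 369.5 126 -1.1
```

```text
clock: 31.38
eef_pos: [0.4955, 0.3667, 0.127]
tool_rot: [0.012, 1.0, -0.001, 0.001]
ft_force: [-0.1, -0.2, -1.6]
grip_width: 0.023
t31.4 tcp [495.5 366.7 127. ] yaw-1.4 z [ 0.002 -0.001 -1.   ] F [-0.1 -0.2 -1.6] w23.0
tool shift mm [-67.7   4.4   1.1] in target-yaw axes [-67.7   4.1   1. ] rotvec [-0.0014  0.0016 -0.0056]
```

```bash
python3 -m crank '0 0.004 0.001 -0.001 0.0015 -0.0055 1;0 0 0 0 0 0 1;-0.006 0.0003 0 0 0 0 1;-0.006 0.0003 0 0 0 0 1;-0.006 0.0003 0 0 0 0 1;-0.006 0.0003 0 0 0 0 1;0 0 0 0 0 0 1;0 0 0 0 0 0 1'; python3 to.py 563.3 369.5 126 -1.1
```

```text
clock: 32.05
eef_pos: [0.5226, 0.3717, 0.1257]
tool_rot: [0.01, 1.0, -0.0, -0.0]
ft_force: [0.2, -0.1, -2.4]
grip_width: 0.0235
t32.0 tcp [522.6 371.7 125.7] yaw-1.1 z [-0. -0. -1.] F [ 0.2 -0.1 -2.4] w23.5
tool shift mm [-40.7  -1.4  -0.3] in target-yaw axes [-40.7  -1.4  -0.3] rotvec [-0.0004 -0.0001 -0.    ]
```

```bash
python3 -m crank '-0.005 -0.0014 0 0 0 0 1;-0.006 0 0 0 0 0 1;-0.006 0 0 0 0 0 1;-0.006 0 0 0 0 0 1;-0.006 0 0 0 0 0 1;-0.006 0 0 0 0 0 1;-0.002 0 0 0 0 0 1;0 0 0 0 0 0 1'; python3 to.py 563.3 369.5 126 -1.1; python3 -m crank '0 0 -0.003 0 0 0 1;0 0 -0.003 0 0 0 1;0 0 -0.003 0 0 0 1;0 0 -0.003 0 0 0 1;0 0 -0.003 0 0 0 1;0 0 -0.003 0 0 0 1;0 0 -0.003 0 0 0 1;0 0 -0.003 0 0 0 1;0 0 -0.003 0 0 0 1;0 0 -0.003 0 0 0 1;0 0 0 0 0 0 1'; python3 to.py 570 -143 160 -4.6
```

```text
clock: 32.72
eef_pos: [0.5639, 0.3691, 0.1253]
tool_rot: [0.01, 1.0, -0.0, -0.0]
ft_force: [0.2, -0.1, -2.6]
grip_width: 0.0233
t32.7 tcp [563.9 369.1 125.3] yaw-1.1 z [-0.    -0.001 -1.   ] F [ 0.2 -0.1 -2.6] w23.3
tool shift mm [ 0.6  0.4 -0.7] in target-yaw axes [ 0.6  0.4 -0.7] rotvec [-0.0006 -0.0002 -0.0004]
clock: 33.63
eef_pos: [0.5625, 0.3692, 0.158]
tool_rot: [0.009, 1.0, -0.001, -0.001]
ft_force: [-0.0, -1.1, -3.1]
grip_width: 0.0237
t33.6 tcp [562.5 369.2 158. ] yaw-1.1 z [-0.002 -0.002 -1.   ] F [-0.  -1.1 -3.1] w23.7
tool shift mm [ -17.  -512.    -1.2] in target-yaw axes [ -48.6 -510.    -2. ] rotvec [-0.0016 -0.0023  0.0618]
```

```bash
python3 -m crank '0 -0.004 0 0 0 0 1;0 -0.008 -0.001 0 0 0 1;-0.001 -0.012 -0.001 0 0 0 1;-0.001 -0.014 0 0 0 0 1;-0.001 -0.014 0 0 0 0 1;-0.001 -0.014 0 0 0 0 1;-0.001 -0.014 0 0 0 0 1;-0.001 -0.014 0 0 0 0 1;-0.001 -0.014 0 0 0 0 1;-0.001 -0.014 0 0 0 0 1;-0.001 -0.014 0 0 0 0 1;-0.001 -0.014 0 0 0 0 1;-0.001 -0.014 0 0 0 0 1;-0.001 -0.014 0 0 0 0 1;-0.001 -0.014 0 0 0 0 1;-0.001 -0.014 0 0 0 0 1;-0.001 -0.014 0 0 0 0 1;-0.001 -0.014 0 0 0 0 1;-0.001 -0.014 0 0 0 0 1;-0.001 -0.014 0 0 0 0 1'; python3 to.py 570 -143 160 -4.6; python3 m.py k | grep -E "orange|grey"
```

```text
clock: 35.3
eef_pos: [0.5755, 0.0779, 0.1617]
tool_rot: [0.01, 1.0, -0.001, -0.0]
ft_force: [-0.1, -0.2, -3.3]
grip_width: 0.0231
t35.3 tcp [575.5  77.9 161.7] yaw-1.2 z [-0.    -0.002 -1.   ] F [-0.1 -0.2 -3.3] w23.1
tool shift mm [   1.  -220.9    2.1] in target-yaw axes [ -12.2 -220.6    1.7] rotvec [-0.0018 -0.0002  0.06  ]
orange top px [473.5 216.5] area 753.0 rect [ 552.1 -324.2   60.1   58.4   85.8]
orange top px [425.5 210.5] area 445.5 rect [ 560.5 -229.6   58.9   58.1   86.1]
orange side px [366.3 402.2] area 1033.5 rect [ 550.5 -356.3   63.9   61.9   86. ]
orange side px [362.1 356.4] area 878.0 rect [ 558.8 -261.6   64.6   61.4   85.8]
orange side px [347.1 221.3] area 371.0 rect [580.3  99.5  73.   65.6  88.4]
grey top [427. 214.] 8206.5 z8 [ 561.7 -242.8  313.1  132.8   85.3] z40 [ 558.6 -235.3  303.2  128.6]
grey top [457. 153.] 567.0 z8 [ 699.4 -308.9  111.5   27.   -89.1] z40 [ 692.1 -299.3  108.    26.2]
grey top [347. 154.] 713.5 z8 [691.4 -64.2  96.6  50.3  76.8] z40 [684.4 -62.3  93.6  48.8]
grey top [399. 142.] 588.0 z8 [ 7.211e+02 -1.805e+02  6.110e+01  6.030e+01  6.000e-01] z40 [ 713.1 -175.    59.2   58.4]
grey top [228. 194.] 18633.0 z8 [582.2 224.7 388.4 367.6 -88.9] z40 [578.5 217.5 376.2 356.1]
```

```bash
python3 -m crank '0 -0.014 0 0 0 0.012 1;0 -0.014 0 0 0 0.012 1;0 -0.014 0 0 0 0.012 1;0 -0.014 0 0 0 0.012 1;0 -0.014 0 0 0 0.012 1;0 -0.014 0 0 0 0 1;0 -0.014 0 0 0 0 1;0 -0.014 0 0 0 0 1;0 -0.014 0 0 0 0 1;0 -0.014 0 0 0 0 1;0 -0.014 0 0 0 0 1;0 -0.014 0 0 0 0 1;0 -0.014 0 0 0 0 1;0 -0.01 0 0 0 0 1;0 -0.005 0 0 0 0 1;0 -0.002 0 0 0 0 1;0 0 0 0 0 0 1;0 0 0 0 0 0 1'; python3 to.py 570 -143 150 -4.6
```

```text
clock: 36.9
eef_pos: [0.5592, -0.1347, 0.1622]
tool_rot: [0.043, 0.999, 0.002, 0.002]
ft_force: [-0.3, -0.3, -4.0]
grip_width: 0.0233
t36.9 tcp [ 559.2 -134.7  162.2] yaw-4.9 z [ 0.003  0.005 -1.   ] F [-0.3 -0.3 -4. ] w23.3
tool shift mm [-11.4  -7.4  12.2] in target-yaw axes [-11.4  -7.4  12.2] rotvec [ 0.0048  0.0029 -0.0055]
```

```bash
python3 -m crank '-0.005 -0.004 0 0.005 0.003 -0.005 1;-0.005 -0.003 0 0 0 0 1;0 0 0.005 0 0 0 1;0 0 0.005 0 0 0 1;0 0 0.005 0 0 0 1;0 0 0.005 0 0 0 1;0 0 0.005 0 0 0 1;0 0 0.005 0 0 0 1;0 0 0.005 0 0 0 1;0 0 0.005 0 0 0 1;0 0 0.005 0 0 0 1;0 0 0 0 0 0 1;0 0 0 0 0 0 1'; python3 to.py 570 -143 90 -4.6
```

```text
clock: 37.98
eef_pos: [0.5692, -0.1397, 0.1105]
tool_rot: [0.038, 0.999, 0.001, -0.002]
ft_force: [0.5, 0.2, -2.6]
grip_width: 0.023
t38.0 tcp [ 569.2 -139.7  110.5] yaw-4.3 z [-0.004  0.001 -1.   ] F [ 0.5  0.2 -2.6] w23.0
tool shift mm [-1.2 -3.2 20.5] in target-yaw axes [-1.1 -3.2 20.5] rotvec [ 0.0009 -0.0036  0.005 ]
```

```bash
python3 -m crank '0 -0.003 0.003 0.001 -0.003 0.005 1;0 0 0.003 0 0 0 1;0 0 0.003 0 0 0 1;0 0 0.003 0 0 0 1;0 0 0.003 0 0 0 1;0 0 0.003 0 0 0 1;0 0 0.001 0 0 0 1;0 0 0 0 0 0 1;0 0 0 0 0 0 1'; python3 to.py 470 -135 90 -4.6
```

```text
clock: 38.73
eef_pos: [0.5699, -0.1435, 0.0908]
tool_rot: [0.041, 0.999, -0.0, 0.001]
ft_force: [-0.4, -0.1, -3.1]
grip_width: 0.0238
t38.7 tcp [ 569.9 -143.5   90.8] yaw-4.7 z [ 0.002 -0.001 -1.   ] F [-0.4 -0.1 -3.1] w23.8
tool shift mm [100.3   0.4   0.6] in target-yaw axes [100.3   0.5   0.8] rotvec [-0.0006  0.0026 -0.0009]
```

```bash
python3 -m crank '0.004 0 0 0 0 0 1;0.006 0 0 0 0 0 1;0.006 0 0 0 0 0 1;0.006 0 0 0 0 0 1;0.006 0 0 0 0 0 1;0.006 0 0 0 0 0 1;0.006 0 0 0 0 0 1;0.006 0 0 0 0 0 1;0.006 0 0 0 0 0 1;0.006 0 0 0 0 0 1;0.006 0 0 0 0 0 1;0.008 0 0 0 0 0 1;0.01 0 0 0 0 0 1;0.01 0 0 0 0 0 1;0 0 -0.01 0 0 0 1;0 0 -0.01 0 0 0 1;0 0 0 0 0 0 1'; python3 to.py 458.8 12.7 110 -2.6; python3 cr.py l 270,120,520,300 240,200,450,450;  python3 - <<'E'
from h import *
im=cv2.imread("pics/top_l.png")[:,:,::-1].copy()
for c,a in blobs(im,*COL["green"],roi=(280,225,340,290)): print("mat",a,[np.round(rect("top",c,z),1) for z in (0,.002)],c.min(0),c.max(0))
E
```

```text
clock: 40.15
eef_pos: [0.4667, -0.1348, 0.1129]
tool_rot: [0.041, 0.999, -0.0, 0.001]
ft_force: [0.7, -0.1, -2.5]
grip_width: 0.0234
t40.1 tcp [ 466.7 -134.8  112.9] yaw-4.7 z [ 0.002 -0.001 -1.   ] F [ 0.7 -0.1 -2.5] w23.4
tool shift mm [ 19.9 146.4   2.8] in target-yaw axes [ 14.6 147.    2.9] rotvec [-0.0006  0.0023 -0.0362]
top [474.  215.2] 663.0 [ 552.8 -324.2   60.1   56.9   85.7]
top [432.5 206. ] 233.0 [ 5.674e+02 -2.393e+02  4.360e+01  3.950e+01  3.000e-01]
side [366.3 402.2] 1031.5 [ 550.4 -356.3   63.9   61.7   86. ]
side [362.1 356.4] 877.0 [ 558.8 -261.7   64.6   61.4   85.9]
side [356.3 315. ] 768.5 [ 563.3 -166.    66.6   61.9   85.9]
mat 1769.5 [array([456.4,  12.9,  99.6,  93.2,  -2.5]), array([456.5,  12.9,  99.4,  93. ,  -2.5])] [289 236] [333 282]
```

View pics/c_l.png

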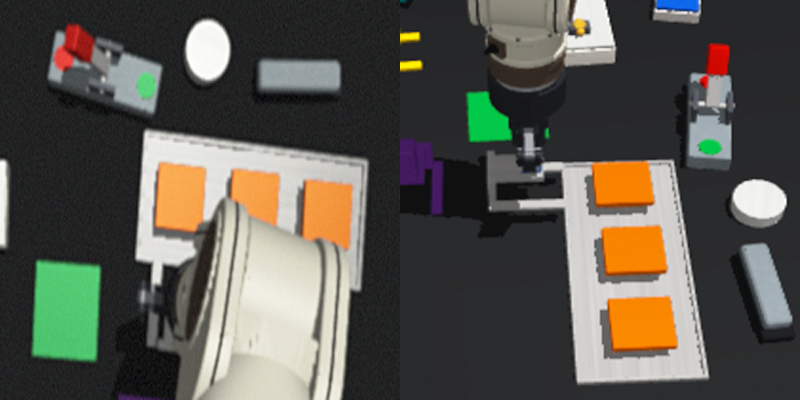

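All three caps stand on the tray and the lever still leans to red. I'll park the puller on the mat.

```bash
python3 -m crank '0.002 0.01 0 0 0 -0.012 1;0.002 0.014 0 0 0 -0.012 1;0.002 0.014 0 0 0.001 -0.012 1;0.001 0.014 0 0 0 0 1;0.001 0.014 0 0 0 0 1;0.001 0.014 0 0 0 0 1;0.001 0.014 0 0 0 0 1;0.001 0.014 0 0 0 0 1;0.001 0.014 0 0 0 0 1;0.001 0.012 0 0 0 0 1;0.001 0.008 0 0 0 0 1;0 0.004 0 0 0 0 1;0 0 0 0 0 0 1;0 0 0 0 0 0 1'; python3 to.py 458.8 12.8 82 -2.6
```

```text
clock: 41.42
eef_pos: [0.4579, 0.026, 0.1073]
tool_rot: [0.017, 1.0, 0.001, -0.002]
ft_force: [-0.8, -0.1, -2.7]
grip_width: 0.0233
t41.4 tcp [457.9  26.  107.3] yaw-2.0 z [-0.004  0.003 -1.   ] F [-0.8 -0.1 -2.7] w23.3
tool shift mm [ -1.5 -13.2  25.2] in target-yaw axes [ -1.5 -13.1  25.3] rotvec [ 0.0028 -0.0045  0.0108]
```

```bash
python3 -m crank '-0.001 -0.006 0 0.003 -0.004 0.011 1;0 -0.006 0 0 0 0 1;0 0 0 0 0 0 1;0 0 0.004 0 0 0 1;0 0 0.004 0 0 0 1;0 0 0.004 0 0 0 1;0 0 0.004 0 0 0 1;0 0 0 0 0 0 1;0 0 0 0 0 0 1'; python3 to.py 458.8 12.8 82 -2.6
```

```text
clock: 42.17
eef_pos: [0.4583, 0.0094, 0.089]
tool_rot: [0.026, 1.0, -0.001, -0.0]
ft_force: [1.0, 0.5, -2.9]
grip_width: 0.0234
t42.2 tcp [458.3   9.4  89. ] yaw-3.0 z [-0.001 -0.002 -1.   ] F [ 1.   0.5 -2.9] w23.4
tool shift mm [-0.3  3.5  7. ] in target-yaw axes [-0.3  3.4  7. ] rotvec [-0.0016 -0.0007 -0.007 ]
```

```bash
python3 -m crank '0 0.003 0.002 -0.0015 -0.001 -0.007 1;0 0 0 0 0 0 1;0 0 0.002 0 0 0 1;0 0 0.002 0 0 0 1;0 0 0 0 0 0 1;0 0 0 0 0 0 1'; python3 to.py 458.8 12.8 81 -2.6; python3 -m crank '0 0 0.001 0 0 0 1;0 0 0.001 0 0 0 1;0 0 0 0 0 0 1;0 0 0 0 0 0 1'; python3 to.py 458.8 12.8 81 -2.6
```

```text
clock: 42.67
eef_pos: [0.4586, 0.0133, 0.0825]
tool_rot: [0.022, 1.0, 0.0, 0.0]
ft_force: [0.3, -0.2, -2.1]
grip_width: 0.0234
t42.7 tcp [458.6  13.3  82.5] yaw-2.5 z [ 0.001  0.    -1.   ] F [ 0.3 -0.2 -2.1] w23.4
tool shift mm [-0.2 -0.5  1.5] in target-yaw axes [-0.2 -0.5  1.5] rotvec [0.0002 0.0005 0.002 ]
clock: 43.0
eef_pos: [0.459, 0.0134, 0.0811]
tool_rot: [0.022, 1.0, 0.0, 0.001]
ft_force: [-0.0, -0.2, -1.4]
grip_width: 0.0231
t43.0 tcp [459.   13.4  81.1] yaw-2.5 z [ 0.001  0.    -1.   ] F [-0.  -0.2 -1.4] w23.1
tool shift mm [ 0.1 -0.6  0.1] in target-yaw axes [ 0.1 -0.6  0.1] rotvec [0.0004 0.0015 0.0021]
```

```bash
python3 -m crank '0 0 0.0005 0 0 0 1;0 0 0 0 0 0 1;0 0 0 0 0 0 -1;0 0 0 0 0 0 -1;0 0 0 0 0 0 -1;0 0 0 0 0 0 -1;0 0 0 0 0 0 -1;0 0 0 0 0 0 -1;0 0 0 0 0 0 -1'; python3 to.py 459 13.4 81 -2.5;  python3 -m crank '0 0 -0.008 0 0 0 -1;0 0 -0.008 0 0 0 -1;0 0 -0.008 0 0 0 -1;0 0 -0.01 0 0 0 -1;0 0 -0.01 0 0 0 -1;0 0 -0.01 0 0 0 -1;0 0 -0.015 0 0 0 -1;0 0 -0.02 0 0 0 -1;0 0 -0.02 0 0 0 -1;0 0 -0.02 0 0 0 -1;0 0 0 0 0 0 1'; python3 to.py 708.5 52 230 -13.4
```

```text
clock: 43.75
eef_pos: [0.4607, 0.0133, 0.0817]
tool_rot: [0.022, 1.0, 0.0, 0.003]
ft_force: [0.5, 0.4, -0.2]
grip_width: 0.0858
t43.8 tcp [460.7  13.3  81.7] yaw-2.5 z [ 0.005  0.    -1.   ] F [ 0.5  0.4 -0.2] w85.8
tool shift mm [1.7 0.  0.7] in target-yaw axes [1.7 0.  0.7] rotvec [0.0006 0.0054 0.0001]
clock: 44.67
eef_pos: [0.4598, 0.0133, 0.2246]
tool_rot: [0.022, 1.0, 0.0, 0.005]
ft_force: [1.7, -0.1, -0.2]
grip_width: 0.0754
t44.7 tcp [459.8  13.3 224.6] yaw-2.5 z [ 0.01  0.   -1.  ] F [ 1.7 -0.1 -0.2] w75.4
tool shift mm [-246.8   49.5   -3. ] in target-yaw axes [-233.    95.3   -5.4] rotvec [0.0018 0.0095 0.1904]
```

```bash
python3 -m crank '0 0 0 0 0.0095 0.095 1;0 0 0 0 0 0.095 1;-0.008 0.02 0 0 0 0 1;-0.02 0.02 0 0 0 0 1;-0.025 0.02 0 0 0 0 1;-0.025 0.015 0 0 0 0 1;-0.025 0.01 0 0 0 0 1;-0.025 0.01 0 0 0 0 1;-0.025 0 0 0 0 0 1;-0.025 0 0 0 0 0 1;-0.02 0 0 0 0 0 1;-0.012 0 0 0 0 0 1;0 0 0 0 0 0 1;0 0 0 0 0 0 1'; python3 to.py 705.5 53 160 -13.4; python3 cr.py n 270,120,400,300 240,180,450,350; python3 - <<'E'
from h import *
im=cv2.imread("pics/side_n.png")[:,:,::-1].copy()
for c,a in blobs(im,*COL["blue"],roi=(250,200,340,300)): print(a,c.min(0),c.max(0))
for z in(.108,.052): print(np.round(proj("side",[.459,.0134,z]),1))
E
```

```text
clock: 45.83
eef_pos: [0.6938, 0.0575, 0.2302]
tool_rot: [0.121, 0.993, 0.001, 0.003]
ft_force: [0.4, -1.2, -0.2]
grip_width: -0.0001
t45.8 tcp [693.8  57.5 230.2] yaw-13.9 z [ 0.006  0.002 -1.   ] F [ 0.4 -1.2 -0.2] w-0.1
tool shift mm [-12.1  -1.8  70.2] in target-yaw axes [-12.4  -1.7  70.2] rotvec [ 0.0029  0.005  -0.0085]
top [473.5 216.5] 756.0 [ 552.2 -324.2   59.9   58.6   85.8]
top [425.5 209.9] 500.5 [ 560.6 -229.6   59.    58.1   85.8]
top [380.5 213.9] 52.0 [ 563.6 -133.9   58.4   55.4   85.4]
side [366.3 402.2] 1030.5 [ 550.5 -356.4   64.    61.7   86.4]
side [362.1 356.4] 878.0 [ 558.8 -261.6   64.6   61.4   85.8]
side [356.3 315. ] 768.5 [ 563.3 -166.    66.6   61.9   85.9]
236.5 [291 237] [302 260]
[296.  241.3]
[296.6 257.7]
```

View pics/c_n.png

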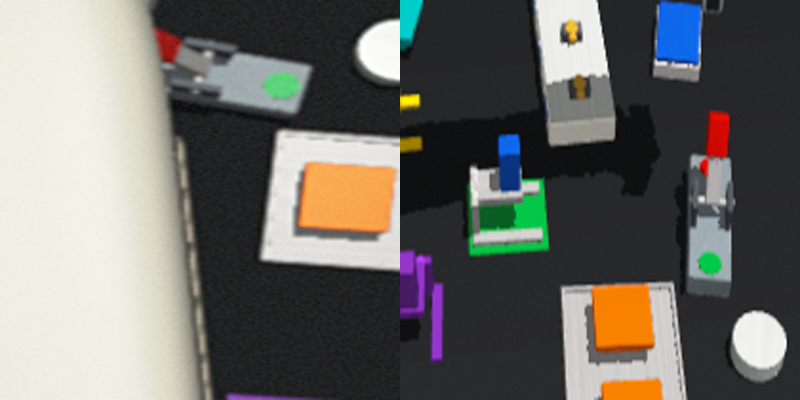

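The puller stands on the mat at side crop (508,190), with the lever still off. I'll swing the arm aside for a top check before throwing it.

```bash
python3 -m crank '0.02 0.02 0 0 0 0 1;0.02 0.03 0 0 0 0 1;0.02 0.03 0 0 0 0 1;0.02 0.03 0 0 0 0 1;0.02 0.03 0 0 0 0 1;0 0.03 0 0 0 0 1;0 0.02 0 0 0 0 1;0 0 0 0 0 0 1'; python3 to.py 705.5 53 230 -13.4; python3 m.py p | grep -E "top px \[3|grey"; python3 - <<'E'
from h import *
a=cv2.imread("pics/top_p.png")[225:295,270:360]
cv2.imwrite("pics/c_p.png",cv2.resize(a,(720,560),interpolation=2))
im=cv2.imread("pics/top_p.png")[:,:,::-1].copy()
for c,a in blobs(im,[0,0,120],[179,60,255],30,(285,230,340,290)): print(a,rect("top",c,.008))
c=np.vstack([c for c,a in blobs(im,*COL["green"],10,roi=(280,225,340,290))])
print("mat",rect("top",cv2.convexHull(c).reshape(-1,2),.002))
E
```

```text
clock: 46.6
eef_pos: [0.6301, 0.2716, 0.234]
tool_rot: [0.123, 0.992, 0.001, 0.001]
ft_force: [0.9, -0.6, -1.2]
grip_width: -0.0
t46.6 tcp [630.1 271.6 234. ] yaw-14.1 z [ 0.002  0.001 -1.   ] F [ 0.9 -0.6 -1.2] w-0.0
tool shift mm [-126.3 -193.7    3.9] in target-yaw axes [-124.  -195.2    4. ] rotvec [ 0.0018  0.002  -0.0119]
orange top px [380.9 218. ] area 35.0 rect [ 551.8 -132.4   60.    33.3   81.5]
blue top px [309.8 257.7] area 105.5 rect [461.1  14.1  22.   22.  -89. ]
green top px [312.2 257.4] area 586.0 rect [456.9  12.8  98.4  92.8  -2.8]
green top px [361.1 158.1] area 83.5 rect [686.  -95.5  22.7  22.5   0.8]
red top px [316.3 140.9] area 263.5 rect [696.3   3.9  45.   39.3 -25.3]
grey top [312. 261.] 674.0 z8 [453.7  13.3  87.2  70.6  -3. ] z40 [454.   12.7  84.4  68.3]
grey top [427. 214.] 8204.5 z8 [ 561.7 -242.7  312.9  132.6   85.3] z40 [ 558.7 -235.2  303.1  128.5]
grey top [170. 221.] 6751.5 z8 [523.  268.9 345.5 250.3 -88.7] z40 [521.2 260.3 334.6 242.5]
grey top [457. 153.] 569.0 z8 [ 699.4 -308.9  111.5   27.   -89.1] z40 [ 692.1 -299.3  108.    26.2]
grey top [347. 154.] 716.0 z8 [691.4 -64.2  96.6  50.3  76.8] z40 [684.4 -62.3  93.6  48.8]
grey top [399. 142.] 587.0 z8 [ 7.211e+02 -1.805e+02  6.110e+01  6.030e+01  6.000e-01] z40 [ 713.1 -175.    59.2   58.4]
659.0 [454.   13.2  86.4  70.6  -3. ]
mat [456.9  12.8  98.4  92.8  -2.8]
```

View pics/c_p.png

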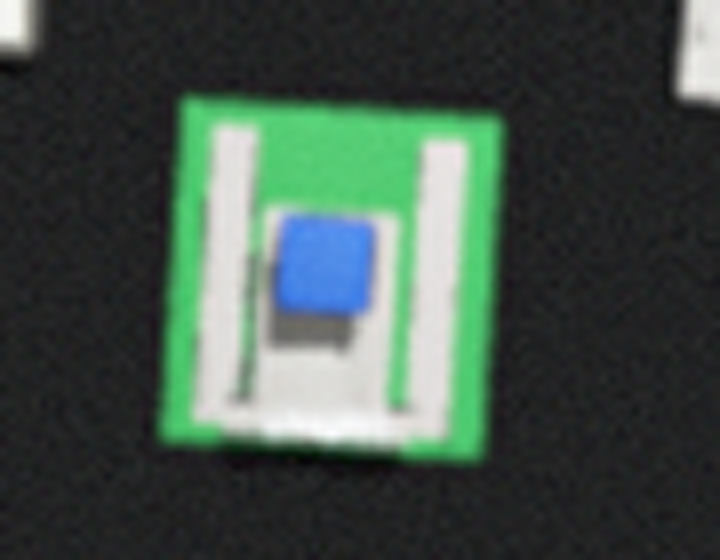

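The whole puller is on the mat. Its handle at crop (325,262) is 4 mm ahead of the mat centre (z 8 mm plane: footprint 3 mm behind). Now the lever.

```bash
python3 -m crank '0 -0.015 0 0.002 0.002 -0.012 1;-0.01 -0.025 0 0 0 0 1;-0.02 -0.03 0 0 0 0 1;-0.02 -0.03 0 0 0 0 1;-0.02 -0.03 0 0 0 0 1;-0.02 -0.025 0 0 0 0 1;-0.015 -0.012 0 0 0 0 1;-0.005 0 0 0 0 0 1;0 0 0 0 0 0 1;0 0 0 0 0 0 1'; python3 to.py 705.5 53 105 -13.4
```

```text
clock: 47.53
eef_pos: [0.694, 0.0587, 0.2392]
tool_rot: [0.123, 0.992, -0.003, 0.0]
ft_force: [0.0, -0.2, -1.4]
grip_width: 0.0004
t47.5 tcp [694.   58.7 239.2] yaw-14.2 z [-0.    -0.006 -1.   ] F [ 0.  -0.2 -1.4] w0.4
tool shift mm [-12.4  -1.9 134.2] in target-yaw axes [-12.5  -2.8 134.2] rotvec [-0.0057  0.0012 -0.0135]
```

```bash
python3 -m crank '-0.006 0 0 -0.006 0.001 -0.013 1;0 0 0.012 0 0 0 1;0 0 0.015 0 0 0 1;0 0 0.015 0 0 0 1;0 0 0.015 0 0 0 1;0 0 0.015 0 0 0 1;0 0 0.015 0 0 0 1;0 0 0.015 0 0 0 1;0 0 0.012 0 0 0 1;0 0 0.008 0 0 0 1;0 0 0 0 0 0 1;0 0 0 0 0 0 1'; python3 to.py 705.5 53 105 -13.4
```

```text
clock: 48.53
eef_pos: [0.6972, 0.0752, 0.1163]
tool_rot: [0.102, 0.995, 0.003, 0.002]
ft_force: [0.3, 0.9, -0.8]
grip_width: -0.0001
t48.5 tcp [697.2  75.2 116.3] yaw-11.7 z [ 0.004  0.006 -1.   ] F [ 0.3  0.9 -0.8] w-0.1
tool shift mm [-12.6 -20.1  11.2] in target-yaw axes [-13.2 -19.7  11.3] rotvec [0.0069 0.0023 0.0295]
```

```bash
python3 -m crank '-0.006 0 0.005 0.007 0.002 0.03 1;-0.006 0 0.004 0 0 0 1;0 -0.01 0 0 0 0 1;0 -0.01 0 0 0 0 1;0 0 0 0 0 0 1;0 0 0 0 0 0 1'; python3 to.py 690 -46.5 106 -13.4
```

```text
clock: 49.03
eef_pos: [0.7062, 0.0531, 0.1118]
tool_rot: [0.115, 0.993, 0.001, 0.003]
ft_force: [0.5, -0.2, -0.1]
grip_width: -0.0003
t49.0 tcp [706.2  53.1 111.8] yaw-13.2 z [ 0.006  0.001 -1.   ] F [ 0.5 -0.2 -0.1] w-0.3
tool shift mm [  -6.9 -100.7    5.6] in target-yaw axes [  -7.4 -100.7    5.8] rotvec [0.0023 0.0061 0.0038]
```

```bash
python3 -m crank '0 -0.01 0.005 0.002 0.006 0 1;0 -0.012 0 0 0 0 1;0 -0.012 0 0 0 0 1;0 -0.012 0 0 0 0 1;0 -0.012 0 0 0 0 1;0 -0.012 0 0 0 0 1;0 -0.012 0 0 0 0 1;0 -0.012 0 0 0 0 1;0 -0.008 0 0 0 0 1;0 0 0 0 0 0 1;0 0 0 0 0 0 1'; python3 to.py 690 -46.5 106 -13.4; python3 m.py q | grep red
```

```text
clock: 49.95
eef_pos: [0.6839, -0.049, 0.1164]
tool_rot: [0.113, 0.993, 0.013, 0.007]
ft_force: [0.5, 2.2, 3.4]
grip_width: -0.0
t50.0 tcp [683.9 -49.  116.4] yaw-13.0 z [ 0.017  0.024 -1.   ] F [0.5 2.2 3.4] w-0.0
tool shift mm [-5.2  3.5 10.6] in target-yaw axes [-5.3  3.8 10.4] rotvec [0.0275 0.0106 0.0072]
red top px [309.5 145.9] area 63.0 rect [689.   18.4  18.5  18.3   1. ]
red side px [406.5 262.6] area 97.0 rect [685.2 -66.6  28.   25.3  77.2]
red side px [63.1 86. ] area 34.0 rect [-124.6  662.9   85.8    8.4  -70.1]
```

```bash
python3 -m crank '0 0.01 -0.01 0 0 0 1;0 0.005 -0.02 0 0 0 1;0 0 -0.03 0 0 0 1;0 0 -0.03 0 0 0 1;0 0.02 -0.02 0.02 0.01 0 1;0.02 0.03 0 0 0 0 1;0.02 0.03 0 0 0 0 1;0.02 0.03 0 0 0 0 1;0.02 0.03 0 0 0 0 1;0.02 0.03 0 0 0 0 1;0.02 0.03 0 0 0 0 1;0.02 0.03 0 0 0 0 1;0.02 0.03 0 0 0 0 1;0 0.02 0 0 0 0 1;0 0 0 0 0 0 1;0 0 0 0 0 0 1'; python3 to.py; python3 m.py z | grep -E "red|orange|blue|grey"
```

```text
clock: 51.38
eef_pos: [0.5895, 0.2771, 0.2278]
tool_rot: [0.118, 0.993, -0.012, -0.003]
ft_force: [0.1, -0.2, 0.4]
grip_width: -0.0001
t51.4 tcp [589.5 277.1 227.8] yaw-13.6 z [-0.008 -0.022 -1.   ] F [ 0.1 -0.2  0.4] w-0.1
orange top px [473.5 216.5] area 753.0 rect [ 552.1 -324.1   59.9   58.6   86.2]
orange top px [425.8 211.4] area 410.0 rect [ 560.6 -229.5   59.    58.    85.9]
orange side px [366.3 402.2] area 1031.5 rect [ 550.5 -356.4   64.    61.7   86.4]
orange side px [362.1 356.4] area 878.0 rect [ 558.8 -261.6   64.6   61.4   85.8]
orange side px [356.3 315. ] area 767.5 rect [ 563.3 -166.    66.6   61.9   85.9]
blue top px [309.8 257.7] area 105.5 rect [461.1  14.1  22.   22.  -89. ]
blue top px [221.  144.1] area 976.0 rect [687.5 198.   80.5  54.1  76. ]
blue side px [297.  248.3] area 236.5 rect [458.   -4.7  64.8  23.9  84. ]
blue side px [385.8 193.2] area 528.5 rect [681.9 139.   85.6  52.   76.6]
blue side px [486.1  21.3] area 10393.0 rect [1183.   855.4  882.   291.9   -5.7]
blue side px [268.1  24.8] area 5260.5 rect [4.682e+02 9.331e+02 3.516e+02 3.195e+02 4.
[... 200 characters left out ...]
2 -66.6  28.   25.3  77.2]
red side px [402.5 250.9] area 56.0 rect [684.6 -34.   22.6  19.4  77.5]
grey top [312. 261.] 687.5 z8 [453.7  13.3  86.8  70.7  -2.7] z40 [454.1  12.7  84.1  68.5]
grey top [203. 210.] 5370.5 z8 [564.  257.  321.9  87.9  89.3] z40 [560.9 248.9 311.8  85.1]
grey top [427. 214.] 8207.5 z8 [ 561.7 -242.9  313.2  132.7   85.3] z40 [ 558.7 -235.4  303.4  128.6]
grey top [457. 153.] 568.5 z8 [ 699.4 -308.9  111.5   27.   -89.1] z40 [ 692.1 -299.3  108.    26.2]
grey top [321. 149.] 556.0 z8 [703.4  -8.7  94.1  50.4  76.7] z40 [695.9  -8.5  91.1  48.8]
grey top [399. 142.] 589.0 z8 [ 7.211e+02 -1.805e+02  6.110e+01  6.030e+01  6.000e-01] z40 [ 713.1 -175.    59.2   58.4]
```

View pics/side_z.png

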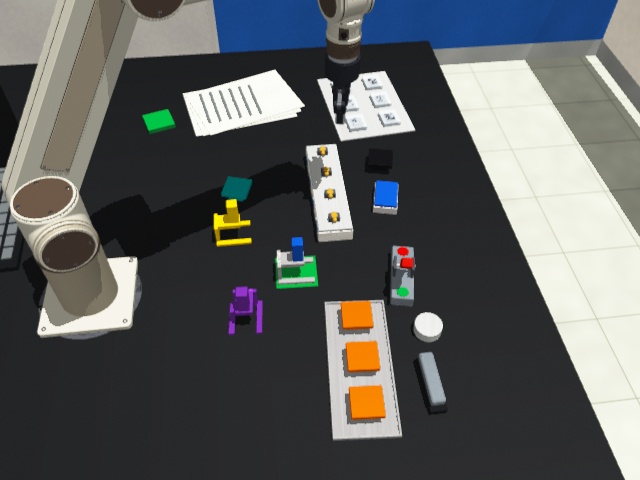

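Final side view: the three caps stand on the tray at (357,315), (362,356) and (367,402). All the posts are bare, the puller is on its mat at (297,262), and the lever leans to green at (406,263). The box, coupon and stapler haven't moved, and the arm is clear of everything.

```bash
python3 -c "
from workcell import order; print(order.job_done())"
```

```text
the job is handed in; nothing more can be done
None
```

The job is done and handed in at about 51 s on the robot's clock, well inside the 210 s limit.

- **Order of work:** I threw the isolator off. Then I pulled the three caps with the gripped puller (posts 0, 1 and 3; post 2 was bare from the start) and stood them on the tray. After that I put the puller back on its mat and threw the isolator on again. The fingers never touched a cap.
- **Last checks:** In the final pictures all posts are bare, the three caps stand upright on the tray, and the lever is exactly where it was when first ON. The box, coupon, stapler and tray are within about 0.2 mm of their first readings. I saw no knock to the tray or the puller.
- **Puller on the mat:** The whole puller is on the mat, its footprint centred about 3 mm behind the mat's centre and its handle about 4 mm ahead. I split this on purpose, since "middle" could mean either.
- **Disagreement:** The mat measured about 5 mm larger each way than its given size (99 x 93 mm against 94 x 88 mm). I used only its centre.

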